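# Undo a double-latched tool case and bed the ink scraper in its foam

### The job

Open the tool case: swing the round-post catch out from behind the bolt, then draw the bolt back so that the lid springs right open. Then take the ink scraper from its sloping rest by the end of its handle, lay it flat on the bench and let go, take it again by its middle and press it fully home in its T-shaped foam pocket, flat. Leave the catch, bolt and lid open and do not push aside the metal can and the blue bottle standing behind.

Things in the scene. Friction and masses are not known exactly. Their poses are not given: they have to be found in the camera images.
- pocket (a point): Middle of the T pocket's floor, 16 mm above the bench. Its axes are the fixed case's: x along the pocket (wide blade part at +x), +y the latch side, -y the hinge side, z up. Pocket 22 mm deep in firm dark foam (top 38 mm above bench): blade part x 32.5 to 87.5, 75 wide; handle part x -87.5 to 32.5, 29 wide; 2.5 mm clearance round the scraper. Case: grey, x +-110, y +-70, rim 44 mm up.
- finger_recess (a point): Middle of the finger recess across the pocket (same place and axes as the pocket point, 8 mm lower, on the recess's floor, 8 mm above the bench): x -25 to 25, y -50 to 50 mm, with the scraper's handle crossing its middle. Elsewhere the foam leaves no room for fingers.
- latch_block (a point): Centre of the top of the grey latch block fixed to the case's +y side, 50 mm above the bench, axes as the case's: 107 mm along x, 96 along y. Bolt and catch are on it. From the pocket point it lies at x -8.5, y 120 mm. The catch's vertical pivot is at x +2.5, y +30 mm from this point.
- lid (a joint): Case lid angle, rad: 0 shut, 2.4 right open. A plain grey plate 220 x 140 x 8 mm, top 52 mm above the bench when shut, hinged along the case's -y edge. A weak spring (under 1 N at the edge) swings it right open to the -y side within about 4 s of the bolt leaving it; it stays open by itself.
- bolt (a joint): Bolt slide, m: 0 shut (its nose reaches 15 mm over the lid's +y edge), 0.025 fully drawn. It slides in the case's +y direction, friction about 1.5 N, and stays where left. It leaves the lid at 0.015. The shut catch stands 1 mm behind its tail and blocks it.
- bolt_fin (a point): Centre of the bolt's upright flat steel fin, 12 mm along the case's x, 18 along y, 36 high (60.5 to 96.5 mm above the bench; this point 78.5). Moves with the bolt; axes as the case's. The flat bar below is 24 mm wide, top 60.5 mm above the bench, and reaches 33 mm to -y and 18 mm to +y of the fin's centre.
- catch (a joint): Catch angle, rad: 0 shut (its arm points to the case's -y, at the bolt's tail). It grows as the arm swings clockwise seen from above, its end going towards the case's -x; at the stop, 1.65, the arm points to -x. Light friction, about 1 N at the post; stays where left.
- catch_post (a point): Centre of the catch's upright round steel post, 14 mm diameter, 35 high (60.5 to 95.5 mm above the bench; this point 78). Moves with the catch, on a circle of 28 mm radius about the catch's vertical pivot; when shut it is 28 mm to the case's -y of the pivot. The arm below is 16 mm wide, top 60.5 mm above the bench.
- scraper_mid (a point): Middle of the T-shaped ink scraper, 10 mm above its flat underside; 170 mm long, about 90 g. x runs from handle to blade, z up out of the flat underside. Wooden handle x -85 to 35, 24 wide, 20 high; white plastic blade x 35 to 85, 70 wide, 8 thick. Balances near x 11 mm. At the start it lies in the rest, sloped 30 degrees, handle end up.
- rest_ref (a point): Centre of the foot of the fixed wooden sloping rest, on the bench; x the way the blade lies, z up. The scraper lies in line with it, handle up towards -x, its middle 5 mm ahead and 66 mm above. Blade and front of the handle lie in a 16 mm deep channel; the last 60 mm of handle stick out free. It lifts straight up and out. Rest: x -35 to 90, y -45 to 45 mm.
- tin: Bystander: plain metal can without label, standing beyond the case and the rest, 64 mm diameter, 50 mm high, origin at its foot.
- paint: Bystander: blue bottle with a white cap, standing beyond the case, 56 mm diameter, 150 mm high, origin at its foot.
Things that resemble listed ones, but are neither listed nor needed, are in the scene too. What is shaped like the part that bears scraper_mid but pink is not meant.

How it is judged:
On the way, in this order (a step that is already met when the one before it is completed fails the run):
1. the catch is swung clear of the bolt (more than 0.9 rad) (value of joint catch above 0.9 rad), for 0.1 s.
2. the bolt is drawn clear of the lid (more than 17 mm) (value of joint bolt above 0.017 m), for 0.1 s.
3. the scraper lies flat on the bench, let go (height (world z) of scraper_mid below 0.014 m and angle between scraper_mid's own z axis and vertical below 0.08 rad and contact force between the fingers and scraper below 0.1 N and linear speed of scraper below 0.02 m/s), for 0.2 s.
At the end, for the whole second after the job is handed in: Catch open past 0.9 rad, bolt drawn over 17 mm, lid past 2.1 rad; scraper at rest in its pocket, upright, level within 0.06 rad, in line within 0.08 rad, its middle within 7 mm of the pocket's across and at most 3.5 mm above fully home (10 mm over the pocket floor) (value of joint catch above 0.9 rad and value of joint bolt above 0.017 m and value of joint lid above 2.1 rad and z of scraper_mid in the frame of pocket between 0.005 and 0.0135 m and horizontal distance between scraper_mid and pocket below 0.007 m and angle between the x axis of scraper_mid and the x axis of pocket, either way round below 0.08 rad and angle between scraper_mid's own z axis and vertical below 0.06 rad and linear speed of scraper below 0.02 m/s); the robot touches nothing.
It fails at once if the metal can or the blue bottle is pushed more than 30 mm from its place (distance of any of tin, paint from where it was at the start of the episode above 0.03 m).
It also fails if it takes over 72 s, if anything falls off the work surface, if the arm or the gripper's body presses on something with over 40 N, if the wrist force passes 120 N, or if a joint passes its speed limit or range.

### The arm

A 6-joint arm with a two-finger parallel gripper is mounted at the origin on the work surface. World frame = base frame: x ahead of the robot, y to its left, z up, the work surface at z = 0. Lengths are in m, angles in rad, forces in N, time in s.
With the tool pointing down it reaches from about 0.275 to 0.75 m from the base axis. Payload 10.2 kg.
Tool frame: the origin (TCP) lies midway between the tips of the shut fingers; the grasp point (between the pads) lies 19 mm behind it; z points along the fingers, y is the direction in which the jaws open and shut (so a half turn about z gives the same grasp; the last joint's range is limited). The gripper opens to 85 mm and grips with 20 to 120 N. Pads are 22 mm wide; open, the fingers measure 114 mm over their backs; the gripper's body (76 mm by 85 mm) begins 54 mm behind the grasp point. The pads swing forward as they close: fully open they stand 13 mm farther back than shut.
Start: joints at [-1.537, 0.313, 1.498, -0, 1.331, -0.223], TCP at [0.133, -0.508, 0.231] pointing down, gripper open.
Joint ranges: [-2.94, 2.94], [-0.97, 2.17], [0.19, 2.56], [-1.23, 4.37], [0.02, 3.11], [-2.88, 2.88]. Speed limits (rad/s): [2.39, 2.39, 3.01, 3.14, 3.14, 3.14].

### API

Orientations are given as a unit quaternion [x, y, z, w].
In Python, from workcell import arm, optics gives the robot as it stands.
- The arm moves only by the shell command python3 -m jog 'ROWS'. ROWS is JSON, a list of rows, each an object with "dp": the shift along the tool's x, y, z in cm, a list of three; "turn": the turn, a rotation vector about the tool's x, y, z in degrees, a list of three; "grip": the opening, from -1 (shut) to 1 (fully open). In form: [{"dp": [dx, dy, dz], "turn": [rx, ry, rz], "grip": grip}, ...]. A call has 1 to 5 rows; each row shifts and turns the commanded pose from where the row before left it, along the tool's axes as they then stand; what a row does not reach is not made up. A row lasts 1/8 s, in which the tool goes at most 62.5 mm and 10.7 degrees, less where a joint would pass 70% of its speed; a pose out of reach is approached as far as the arm can. A call with a gripper value outside its range is refused whole. The fingers move at their own pace and stop on an object; the grip force is fixed at half the most. Time passes only in rows, so rows that do not move let the fingers close. It gives the time, the measured TCP pose, the force and the opening at its end, in the units of the state.
- arm.get_state(): the state, without advancing time (a new reading comes with each control period).
- optics.snapshot(name): name is "scene" or "side" or "wrist"; returns a dict with "pixels" (384x512x3 uint8, red, green, blue), "intrinsics" (3x3 intrinsics, pixels), "R" (3x3) and "t" (3): a world point X has camera coordinates R X + t. Camera axes: x right, y down, z forward; pixel columns grow to the right and rows downward; lengths in m; the calibration is good to about 2 mm. A picture is of the moment at which its call begins. There is no depth.
- arm.sign_off(): hands the job in, once; it reports no verdict.
Trained networks look in a picture, given as the dict that the camera call returned (one of the last four; its "shot" number tells which), for a name from the list of things; names that differ only in an ending like _2 or _b are one class to them, and where a whole thing is asked for, a point or a joint stands for the part that bears it (a point fixed in the world has none). Each returns a list of dicts, best first, with "score" (0 to 1); they miss things now and then, are a little off and sometimes report something else, mostly with a low value. They report only what shows in the picture. A call takes as long as a camera call. They do not tell look-alikes from the thing itself.
- optics.find_in(thing, picture): "location" ([x, y, z] in m, in world coordinates, good to about 4 mm: the middle of the surface that is visible of it).
The state is a dict: "time": time; "joints": joint angles; "joint_velocities": joint speeds; "joint_efforts": joint torques, N m; "eef_pos": TCP position; "orientation": TCP orientation; "contact_force": force on the tool from outside, world axes, zero at the start; "ft_torque": the same for the moment, N m; "grip_width": opening from 0.0 (shut) to 1.0 (fully open).
Only numpy, scipy, OpenCV 4.12 (cv2) and the standard library are available. Lean on these libraries where they do the work, as an engineer would, in place of code of your own. Each camera call takes 0.05 s, during which the arm holds its last target. There are 200 camera calls.

## Working session

There is one attempt and no reset: what is moved stays moved. The work goes in short steps, Python scripts to look and compute and a shell command to move; the robot and the scene stay as the last step left them, time stands still between calls to the robot, and variables do not carry over. Pictures are saved under pics/ and viewed, about 8 in all and at most 12, crops included, and the job is handed in when it is done.

```bash
ls; mkdir -p pics; cat > h.py <<'E'
import numpy as np, cv2
from scipy.spatial.transform import Rotation as Rt
from workcell import arm, optics
def snap(n,f=None):
    p=optics.snapshot(n)
    if f: cv2.imwrite('pics/'+f,np.ascontiguousarray(p['pixels'][:,:,::-1]))
    return p
def proj(p,X):
    c=np.asarray(p['R'])@np.asarray(X)+np.asarray(p['t']); u=np.asarray(p['intrinsics'])@c; return u[:2]/u[2]
def ray(p,uv,z):
    K=np.asarray(p['intrinsics']);R=np.asarray(p['R']);t=np.asarray(p['t'])
    d=R.T@np.linalg.solve(K,[uv[0],uv[1],1]); c=-R.T@t
    return c+d*(z-c[2])/d[2]
E
cat > a.py <<'E'
from h import *
np.set_printoptions(precision=4,suppress=True)
for n in ['scene','side','wrist']:
    p=snap(n,n+'1.png')
    print(n,'cam at',-np.asarray(p['R']).T@p['t'])
    for th in ['latch_block','bolt_fin','catch_post','lid','scraper_mid','rest_ref','tin','paint']:
        try:
            for d in optics.find_in(th,p)[:3]: print(th,round(d['score'],2),np.array(d['location']),proj(p,d['location']).round())
        except Exception as e: print(th,e)
s=arm.get_state();print(s)
E
python3 a.py; python3 -c "
import cv2,numpy as np
a=[cv2.imread(f'pics/{n}1.png') for n in ['scene','side','wrist']]
cv2.imwrite('pics/ab.png',cv2.resize(np.vstack([np.hstack(a[:2])]),(800,300)))"
```

```text
pics
scene cam at [ 1.1881 -0.298   1.0567]
latch_block 0.6 [ 0.5596 -0.1159  0.0523] [192. 219.]
bolt_fin 0.59 [ 0.5464 -0.0488  0.0633] [212. 202.]
catch_post 0.65 [0.6249 0.3343 0.0585] [348. 164.]
catch_post 0.6 [ 0.5413 -0.0079  0.0652] [225. 193.]
lid 0.76 [ 0.5617 -0.1389  0.0534] [184. 223.]
scraper_mid 0.62 [0.6254 0.3352 0.0605] [349. 163.]
scraper_mid 0.58 [0.379  0.3447 0.0041] [300. 121.]
rest_ref 0.8 [0.616  0.312  0.0454] [339. 168.]
tin 0.75 [0.7658 0.1302 0.0534] [317. 236.]
paint 0.79 [ 0.7869 -0.0161  0.0933] [273. 262.]
side cam at [ 0.2989 -0.6623  0.5047]
latch_block 0.92 [ 0.5297 -0.1558  0.0554] [258. 263.]
latch_block 0.59 [0.5962 0.3067 0.031 ] [218. 173.]
bolt_fin 0.66 [ 0.5365 -0.0555  0.0621] [243. 232.]
lid 0.93 [ 0.5406 -0.1487  0.0536] [262. 260.]
lid 0.7 [ 0.5285 -0.0132  0.0657] [232. 221.]
scraper_mid 0.96 [0.3857 0.3273 0.0048] [146. 189.]
scraper_mid 0.77 [0.5596 0.3142 0.0941] [204. 154.]
rest_ref 0.79 [0.5957 0.306  0.0287] [218. 174.]
rest_ref 0.24 [ 0.5347 -0.0174  0.0676] [236. 221.]
tin 0.63 [0.7498 0.1107 0.0396] [294. 190.]
paint 0.85 [ 0.7645 -0.0266  0.073 ] [328. 202.]
wrist cam at [ 0.2138 -0.487   0.3742]
{'time': 1.35, 'joints': array([-1.5374,  0.3129,  1.4977,  0.    ,  1.331 , -0.2234]), 'joint_velocities': array([-0.001 , -0.0002,  0.0001, -0.0014, -0.0006, -0.0018]), 'joint_efforts': array([ -0.0004, -41.2166, -25.9902,  -0.0002,   0.0005,   0.    ]), 'eef_pos': array([ 0.1333, -0.5078,  0.2313]), 'orientation': array([0.9918, 0.128 , 0.    , 0.    ]), 'contact_force': array([ 0.079 , -0.6228,  0.2634]), 'ft_torque': array([0.0047, 0.004 , 0.0292]), 'grip_width': 1.0010878806370433}
```

View pics/scene1.png

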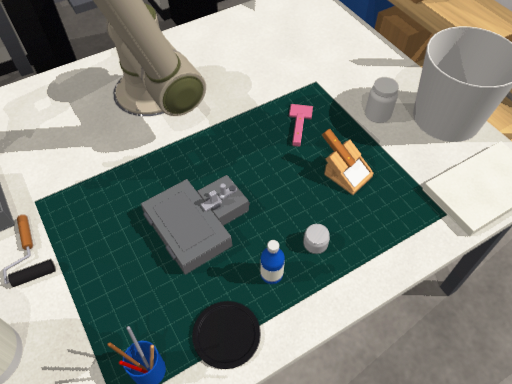

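The picture shows the case at about (190,220) with its latch block at (222,197), the scraper in the rest at (348,165), a pink decoy at (300,122), the can at (317,240) and the bottle at (272,262). Next I'll get rough poses of the case and rest from edge pixels.

```bash
cat > b.py <<'E'
import cv2
a=cv2.imread('pics/scene1.png')[150:290,130:290];b=cv2.imread('pics/side1.png')[120:330,130:400]
cv2.imwrite('pics/c1.png',cv2.resize(b,None,fx=2.9,fy=2.8,interpolation=3))
from h import *
np.set_printoptions(precision=4,suppress=True)
p=snap('scene')
q=[ray(p,u,.052) for u in [(142,205),(187,182),(231,238),(187,270)]]
for x in q: print(x)
print('c',sum(q)/4)
h=ray(p,(327,133),.12);bl=ray(p,(358,174),.035);print('handle',h,'blade',bl,bl-h)
E
python3 b.py
```

```text
[ 0.4534 -0.2074  0.052 ]
[ 0.4467 -0.0738  0.052 ]
[ 0.6599 -0.057   0.052 ]
[ 0.682  -0.1892  0.052 ]
c [ 0.5605 -0.1318  0.052 ]
handle [0.5443 0.3113 0.12  ] blade [0.6554 0.3492 0.035 ] [ 0.1111  0.038  -0.085 ]
```

View pics/c1.png

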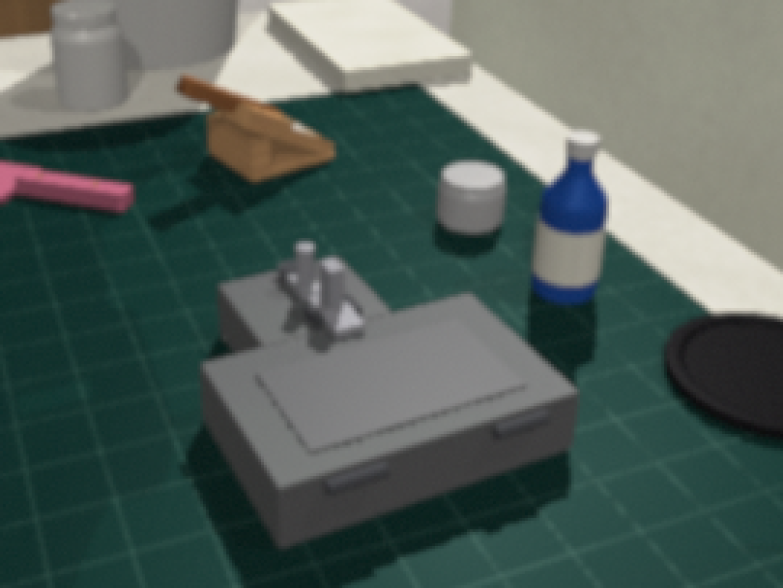

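```bash
cat >> h.py <<'E'
def go(P,x,z=(0,0,-1)):
    """print shift (cm, present tool axes) and turn (deg) to TCP P with tool x ~ x, tool z = z"""
    s=arm.get_state(); R=Rt.from_quat(s['orientation']); z=np.array(z,float);z/=np.linalg.norm(z)
    y=np.cross(z,x); y/=np.linalg.norm(y); T=Rt.from_matrix(np.c_[np.cross(y,z),y,z])
    d=R.inv().apply(np.array(P)-s['eef_pos'])*100
    print('t',s['time'],'at',s['eef_pos'].round(4),'dp',d.round(2),'turn',np.degrees((R.inv()*T).as_rotvec()).round(1),'grip',round(s['grip_width'],2),'F',s['contact_force'].round(1))
E
python3 -m jog '[{"dp":[5.1,-3.3,-0.3],"turn":[0,0,0],"grip":1},{"dp":[5.1,-3.3,-0.3],"turn":[0,0,0],"grip":1},{"dp":[5.1,-3.3,-0.3],"turn":[0,0,0],"grip":1},{"dp":[5.1,-3.3,-0.3],"turn":[0,0,0],"grip":1},{"dp":[5.1,-3.3,-0.3],"turn":[0,0,0],"grip":1}]'
python3 -m jog '[{"dp":[5.1,-3.3,-0.3],"turn":[0,0,0],"grip":1},{"dp":[5.1,-3.3,-0.3],"turn":[0,0,0],"grip":1},{"dp":[5.1,-3.3,-0.3],"turn":[0,0,0],"grip":1},{"dp":[5.1,-3.3,-0.3],"turn":[0,0,0],"grip":1},{"dp":[5.1,-3.3,-0.3],"turn":[0,0,0],"grip":1}]'
python3 -m jog '[{"dp":[0,0,0],"turn":[0,0,-10],"grip":1},{"dp":[0,0,0],"turn":[0,0,-10],"grip":1},{"dp":[0,0,0],"turn":[0,0,-10],"grip":1},{"dp":[0,0,0],"turn":[0,0,-10],"grip":1},{"dp":[0,0,0],"turn":[0,0,-10],"grip":0}]'
python3 -m jog '[{"dp":[0,0,0],"turn":[0,0,-10],"grip":0},{"dp":[0,0,0],"turn":[0,0,-10],"grip":0},{"dp":[0,0,0],"turn":[0,0,-10],"grip":0},{"dp":[0,0,0],"turn":[0,0,0],"grip":0}]'
cat > c.py <<'E'
from h import *
import sys
np.set_printoptions(precision=4,suppress=True)
p=snap('wrist',sys.argv[1]); print(np.asarray(p['R']),'cam',-np.asarray(p['R']).T@p['t'])
for th in sys.argv[2:]:
    for d in optics.find_in(th,p)[:3]: print(th,round(d['score'],2),np.array(d['location']),proj(p,d['location']).round())
c=np.array([np.cos(.083),np.sin(.083),0]);
go([.544,-.011,.25],[-c[1],c[0],0])
E
python3 c.py w2.png latch_block bolt_fin catch_post lid
```

```text
time: 2.02
eef_pos: [0.3391, -0.2819, 0.2466]
orientation: [0.992, 0.128, 0.0, 0.0]
contact_force: [0.4, -1.1, -0.3]
grip_width: 0.996
time: 2.65
eef_pos: [0.544, -0.0573, 0.2616]
orientation: [0.992, 0.128, 0.0, 0.0]
contact_force: [-0.2, -0.9, -0.6]
grip_width: 0.999
time: 3.28
eef_pos: [0.5428, -0.0591, 0.2613]
orientation: [0.843, 0.538, -0.0, -0.0]
contact_force: [-0.0, 0.3, -0.1]
grip_width: 0.813
time: 3.78
eef_pos: [0.5428, -0.0591, 0.2613]
orientation: [0.678, 0.735, 0.0, -0.0]
contact_force: [0.5, 0.4, -0.0]
grip_width: 0.502
[[ 0.9967  0.0812  0.0008]
 [ 0.0766 -0.9436  0.3222]
 [ 0.0269 -0.3211 -0.9467]] cam [0.5364 0.0232 0.4042]
latch_block 0.91 [ 0.5405 -0.0865  0.0502] [248. 177.]
bolt_fin 0.96 [ 0.5418 -0.0446  0.058 ] [252. 144.]
bolt_fin 0.51 [0.5361 0.0015 0.0622] [250. 102.]
catch_post 0.74 [0.5332 0.0043 0.0628] [248.  99.]
lid 0.6 [ 0.55   -0.1236  0.0526] [254. 207.]
t 4.025 at [ 0.5428 -0.0591  0.2613] dp [4.78 0.51 1.13] turn [-0.  -0.  -0.2] grip 0.5 F [ 0.1  0.3 -0.2]
```

View pics/w2.png

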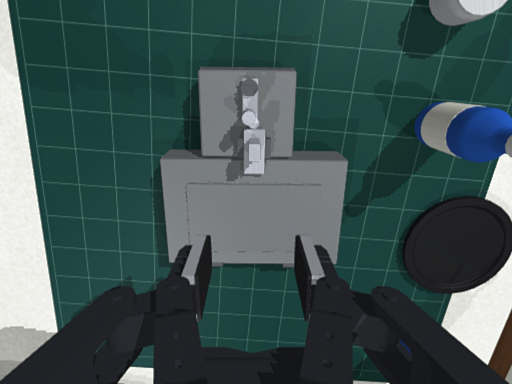

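The view shows the post top at about (249,118), pivot at (249,87), fin top at about (255,148), the lid's +y edge from (161,157) to (347,153), and the block's far corners at (200,69) and (296,68).

```bash
cat > d.py <<'E'
from h import *
np.set_printoptions(precision=4,suppress=True)
p=snap('wrist')
r=lambda u,z:ray(p,u,z)
A,B=r((161,157),.052),r((347,153),.052);C,D=r((200,69),.05),r((296,68),.05)
print(A,B,C,D,'yaw',np.arctan2(*(B-A)[1::-1]),np.arctan2(*(D-C)[1::-1]))
yaw=.5*(np.arctan2(*(B-A)[1::-1])+np.arctan2(*(D-C)[1::-1]))
cx=np.array([np.cos(yaw),np.sin(yaw),0]);cy=np.array([-cx[1],cx[0],0])
print('pocket from lid',(A+B)/2-.07*cy,'from block',(C+D)/2-.168*cy+.0085*cx)
print('post',r((249,118),.0955),'fin',r((255,148),.0965),'pivot',r((249,87),.065))
E
python3 d.py
python3 - <<'E'
import cv2
cv2.imwrite('pics/w2c.png',cv2.resize(cv2.imread('pics/w2.png')[60:180,150:360],None,fx=3.8,fy=3.8,interpolation=2))
E
```

```text
[ 0.4375 -0.0697  0.052 ] [ 0.652  -0.0475  0.052 ] [0.4798 0.0299 0.05  ] [0.5819 0.0391 0.05  ] yaw 0.10276670136273182 0.09076940985807036
pocket from lid [ 0.5515 -0.1283  0.052 ] from block [ 0.5555 -0.1319  0.05  ]
post [ 0.536  -0.012   0.0955] fin [ 0.5443 -0.041   0.0965] pivot [0.5335 0.0161 0.065 ]
```

View pics/w2c.png

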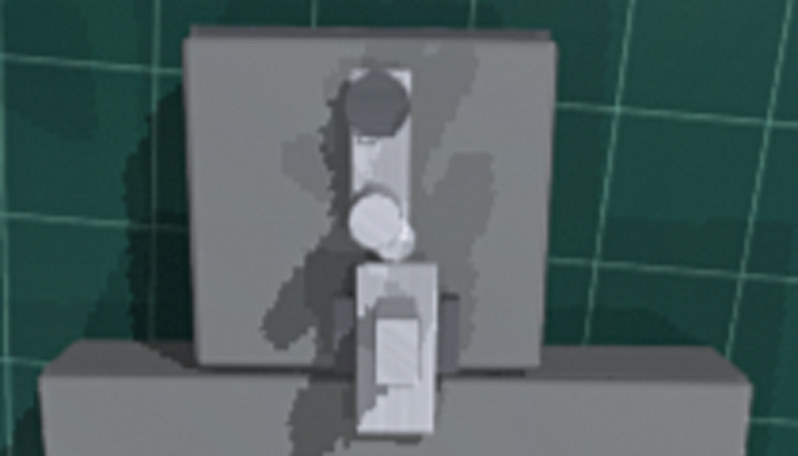

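```bash
sed -i 's/r((161,157),.052),r((347,153),.052);C,D=r((200,69),.05),r((296,68),.05)/r((160.5,159.5),.052),r((347,161),.052);C,D=r((200,70.5),.05),r((295.5,70.5),.05)/; s/(255,148)/(254.7,152.6)/' d.py
cat >> d.py <<'E'
post=r((249.2,117.9),.0955); go([*post[:2],.13],cy)
E
python3 d.py
```

```text
[ 0.4369 -0.0728  0.052 ] [ 0.6537 -0.0569  0.052 ] [0.4798 0.0283 0.05  ] [0.5816 0.0366 0.05  ] yaw 0.07295267276154012 0.08145436240458255
pocket from lid [ 0.5507 -0.1346  0.052 ] from block [ 0.5521 -0.1344  0.05  ]
post [ 0.536  -0.012   0.0955] fin [ 0.5444 -0.0457  0.0965] pivot [0.5335 0.0161 0.065 ]
t 4.125 at [ 0.5428 -0.0591  0.2613] dp [ 4.75 -0.28 13.13] turn [ 0.  -0.   0.2] grip 0.5 F [-0.1  0.2  1.1]
```

```bash
python3 -m jog '[{"dp":[2.4,-0.14,3.0],"turn":[0,0,0.2],"grip":0},{"dp":[2.35,-0.14,3.1],"turn":[0,0,0],"grip":0},{"dp":[0,0,4],"turn":[0,0,0],"grip":0},{"dp":[0,0,3.5],"turn":[0,0,0],"grip":0},{"dp":[0,0,0],"turn":[0,0,0],"grip":0}]'
python3 - <<'E'
from h import *
c=.077;go([.536,-.0125,.073],[-np.sin(c),np.cos(c),0])
p=snap('wrist','w3.png'); print(proj(p,[.536,-.0125,.0955]))
E
```

```text
time: 4.75
eef_pos: [0.5351, -0.0117, 0.1236]
orientation: [0.679, 0.734, -0.001, -0.002]
contact_force: [0.3, -0.0, 1.1]
grip_width: 0.503
t 4.75 at [ 0.5351 -0.0117  0.1236] dp [-0.1   0.11  5.06] turn [-0.2 -0.1  0.1] grip 0.5 F [ 0.3 -0.   1.1]
[253.52142254 225.10793156]
```

View pics/w3.png

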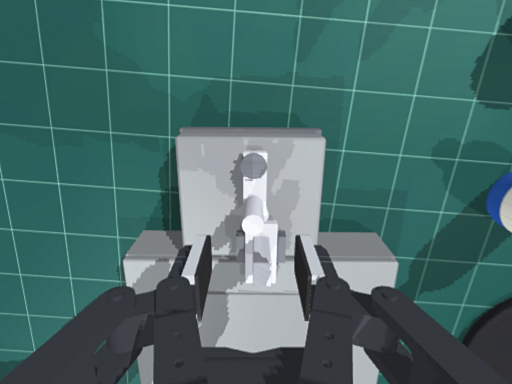

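The post top shows at (253,225), within a pixel of the prediction, and it is centred between the jaws. I'll descend and swing the catch.

```bash
python3 -m jog '[{"dp":[-0.1,0.1,2],"turn":[0,0,0],"grip":0},{"dp":[0,0,2],"turn":[0,0,0],"grip":0},{"dp":[0,0,1],"turn":[0,0,0],"grip":-0.5},{"dp":[0,0,0],"turn":[0,0,0],"grip":-0.5},{"dp":[0,0,0],"turn":[0,0,0],"grip":-0.5}]'
python3 -m jog '[{"dp":[0.1,-0.75,0],"turn":[0,0,0],"grip":-0.5},{"dp":[0.12,-0.74,0],"turn":[0,0,0],"grip":-0.5},{"dp":[0.3,-0.46,0],"turn":[0,0,0],"grip":-0.5},{"dp":[0.33,-0.46,0],"turn":[0,0,0],"grip":-0.5}]'
python3 -m jog '[{"dp":[0.22,-0.18,0],"turn":[0,0,0],"grip":-0.5},{"dp":[0.22,-0.17,0],"turn":[0,0,0],"grip":-0.5},{"dp":[0.25,-0.13,0],"turn":[0,0,0],"grip":-0.5},{"dp":[0.25,-0.12,0],"turn":[0,0,0],"grip":-0.5},{"dp":[0,0,0],"turn":[0,0,0],"grip":-0.5}]'
python3 -m jog '[{"dp":[0,0,0],"turn":[0,0,0],"grip":-0.2},{"dp":[0,0,-3],"turn":[0,0,0],"grip":-0.2},{"dp":[0,0,-3],"turn":[0,0,0],"grip":0},{"dp":[0,0,0],"turn":[0,0,0],"grip":0}]'
python3 - <<'E'
from h import *
c=.077;x=np.array([np.cos(c),np.sin(c),0]);y=np.array([-x[1],x[0],0])
p=snap('wrist','w4.png'); P=np.array([.5515,-.1345,0])
f=P+.088*y; print('fin',f,proj(p,f+[0,0,.0965]))
for a in (.9,1.18,1.65):
  print(a,proj(p,P+x*(-.006-.028*np.sin(a))+y*(.150-.028*np.cos(a))+[0,0,.0955]))
f[2]=.073;go(f,y)
E
```

```text
time: 5.42
eef_pos: [0.5379, -0.013, 0.0764]
orientation: [0.679, 0.734, 0.0, 0.001]
contact_force: [0.2, -0.7, -0.1]
grip_width: 0.248
time: 5.92
eef_pos: [0.5123, -0.0062, 0.0755]
orientation: [0.679, 0.734, 0.0, 0.0]
contact_force: [1.6, -0.7, 0.4]
grip_width: 0.251
time: 6.55
eef_pos: [0.5057, 0.0029, 0.0753]
orientation: [0.679, 0.734, -0.0, -0.0]
contact_force: [0.6, 1.2, -0.1]
grip_width: 0.249
time: 7.05
eef_pos: [0.5067, 0.0024, 0.137]
orientation: [0.679, 0.734, 0.001, 0.002]
contact_force: [-1.2, 0.5, -0.4]
grip_width: 0.502
fin [ 0.54473069 -0.04676075  0.        ] [300.41816683 283.22654747]
0.9 [261.17010784 224.84968787]
1.18 [255.18989585 215.43898228]
1.65 [252.1074999  196.87439176]
t 7.1 at [0.5059 0.0026 0.1356] dp [-5.22  3.48  6.27] turn [0.  0.  0.1] grip 0.5 F [-1.5  0.3  0.1]
```

View pics/w4.png

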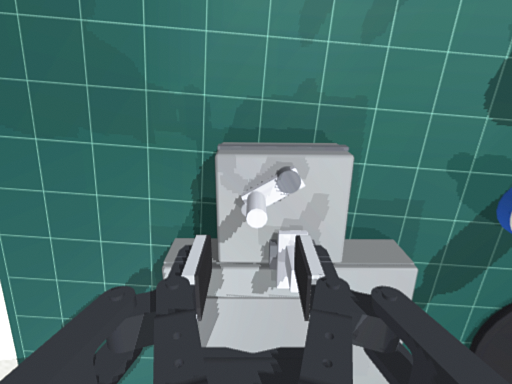

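The post top is now at (257,217), which puts the catch at about 1.13 rad. Next I'll take the fin and draw the bolt.

```bash
python3 -m jog '[{"dp":[-2.6,1.74,0],"turn":[0,0,0],"grip":0},{"dp":[-2.6,1.74,0],"turn":[0,0,0],"grip":0},{"dp":[0,0,2],"turn":[0,0,0],"grip":0},{"dp":[0,0,2.2],"turn":[0,0,0],"grip":0},{"dp":[0,0,2],"turn":[0,0,0],"grip":0}]'
python3 -m jog '[{"dp":[0,0,0],"turn":[0,0,0],"grip":-1},{"dp":[0,0,0],"turn":[0,0,0],"grip":-1},{"dp":[0,0,0],"turn":[0,0,0],"grip":-1},{"dp":[0,0,0],"turn":[0,0,0],"grip":-1}]'
python3 -m jog '[{"dp":[0.6,0,0],"turn":[0,0,0],"grip":-1},{"dp":[0.6,0,0],"turn":[0,0,0],"grip":-1},{"dp":[0.6,0,0],"turn":[0,0,0],"grip":-1},{"dp":[0.55,0,0],"turn":[0,0,0],"grip":-1},{"dp":[0,0,0],"turn":[0,0,0],"grip":-1}]'
python3 -m jog '[{"dp":[0,0,0],"turn":[0,0,0],"grip":-0.4},{"dp":[0,0,0],"turn":[0,0,0],"grip":-0.3},{"dp":[0,0,-3],"turn":[0,0,0],"grip":-0.2},{"dp":[0,0,-4],"turn":[0,0,0],"grip":0},{"dp":[0,0,-4],"turn":[0,0,0],"grip":0}]'
python3 - <<'E'
from h import *
c=.077;x=np.array([np.cos(c),np.sin(c),0]);y=np.array([-x[1],x[0],0])
p=snap('wrist','w5.png'); P=np.array([.5515,-.1345,0])
f=P+.111*y; print('fin',f,proj(p,f+[0,0,.0965]))
p=snap('scene','s5.png')
for d in optics.find_in('rest_ref',p)[:2]+optics.find_in('scraper_mid',p)[:2]: print(d['score'],d['location'])
f[2]=.073;go(f,y)
E
```

```text
time: 7.72
eef_pos: [0.5437, -0.0463, 0.0712]
orientation: [0.679, 0.734, -0.001, -0.001]
contact_force: [0.5, -0.5, -0.8]
grip_width: 0.501
time: 8.22
eef_pos: [0.5434, -0.0465, 0.0732]
orientation: [0.679, 0.734, -0.001, -0.001]
contact_force: [-5.3, -1.8, -2.4]
grip_width: 0.126
time: 8.85
eef_pos: [0.5417, -0.0226, 0.0732]
orientation: [0.679, 0.734, -0.001, -0.001]
contact_force: [-6.6, 0.8, -2.2]
grip_width: 0.127
time: 9.48
eef_pos: [0.543, -0.0232, 0.185]
orientation: [0.679, 0.734, 0.0, 0.001]
contact_force: [0.5, -0.6, 0.3]
grip_width: 0.496
fin [ 0.54296144 -0.0238289   0.        ] [251.7176929  190.97029887]
0.72 [0.6174, 0.3066, 0.0462]
0.96 [0.6237, 0.3341, 0.0602]
0.63 [0.3754, 0.3444, 0.0019]
t 9.675 at [ 0.543  -0.0232  0.1837] dp [-0.06 -0.03 11.07] turn [0.1 0.  0.1] grip 0.5 F [-1.1 -0.3 -0.5]
```

```bash
python3 - <<'E'
import cv2,numpy as np
a=cv2.imread('pics/w5.png');b=cv2.imread('pics/s5.png')[110:290,120:400]
b=cv2.resize(b,None,fx=1.42,fy=2.1333/1.5,interpolation=2)
o=np.zeros((384,800,3),np.uint8);o[:,:400]=cv2.resize(a,(400,384));o[:b.shape[0],400:400+b.shape[1]]=b[:,:400]
cv2.imwrite('pics/m5.png',o)
E
```

```text
(no output)
```

View pics/m5.png

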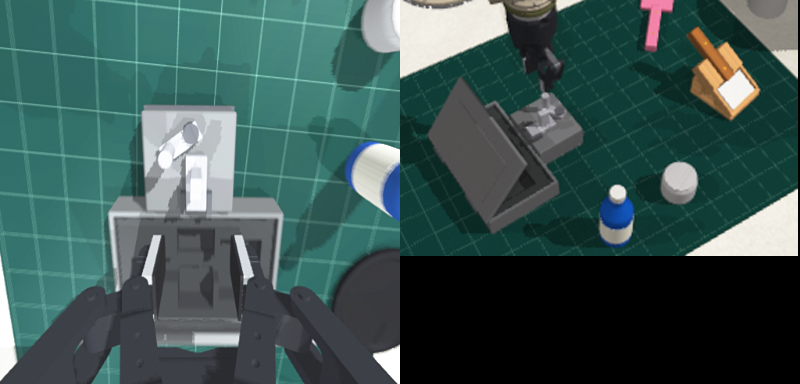

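The bolt is drawn, the catch is out and the lid is swinging open. I'll move above the scraper.

```bash
python3 -m jog '[{"dp":[5,0.4,-2],"turn":[0,0,0],"grip":0.2},{"dp":[5,0.4,-2],"turn":[0,0,0],"grip":0.2},{"dp":[5,0.4,-2],"turn":[0,0,0],"grip":0.2},{"dp":[5,0.4,-2],"turn":[0,0,0],"grip":0.2},{"dp":[5,0.4,-2],"turn":[0,0,0],"grip":0.2}]'
python3 -m jog '[{"dp":[5,0.3,0],"turn":[0,0,0],"grip":0.2},{"dp":[0,0,0],"turn":[0,0,10],"grip":0.2},{"dp":[0,0,0],"turn":[0,0,10],"grip":0.2},{"dp":[0,0,0],"turn":[0,0,10],"grip":0.2},{"dp":[0,0,0],"turn":[0,0,10],"grip":0.2}]'
python3 -m jog '[{"dp":[0,0,0],"turn":[0,0,10],"grip":0.2},{"dp":[0,0,0],"turn":[0,0,10],"grip":0.2},{"dp":[0,0,0],"turn":[0,0,10],"grip":0.2},{"dp":[0,0,0],"turn":[0,0,5],"grip":0.2},{"dp":[0,0,0],"turn":[0,0,0],"grip":0.2}]'
sed -i '/^c=/,$d' c.py; echo "go([.55,.28,.28],[np.cos(.33),np.sin(.33),0]);print(arm.get_state()['joints'])">>c.py
python3 c.py w6.png rest_ref scraper_mid
```

```text
time: 10.3
eef_pos: [0.5427, 0.2293, 0.2825]
orientation: [0.679, 0.734, -0.001, -0.001]
contact_force: [-0.3, -0.9, 0.2]
grip_width: 0.599
time: 10.92
eef_pos: [0.542, 0.2778, 0.2816]
orientation: [0.89, 0.455, -0.001, -0.0]
contact_force: [0.4, 0.4, -0.6]
grip_width: 0.601
time: 11.55
eef_pos: [0.542, 0.2777, 0.2819]
orientation: [0.985, 0.17, -0.001, 0.0]
contact_force: [-0.1, -1.0, 0.4]
grip_width: 0.602
[[ 0.3354 -0.9421  0.0007]
 [-0.8917 -0.3172  0.323 ]
 [-0.3041 -0.1089 -0.9464]] cam [0.6207 0.3053 0.4247]
rest_ref 0.86 [0.6099 0.35   0.0646] [211.  75.]
scraper_mid 0.95 [0.6242 0.331  0.0612] [231.  68.]
scraper_mid 0.67 [0.3821 0.3485 0.0104] [171. 230.]
t 11.7 at [0.5421 0.2778 0.2827] dp [0.82 0.06 0.26] turn [-0.   0.1  0.7] grip 0.6 F [0.  0.5 0.7]
[0.2814 0.4789 1.1269 0.     1.5368 1.5101]
```

View pics/w6.png

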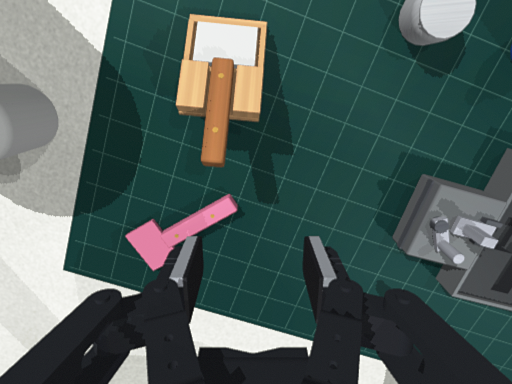

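The scraper's handle runs from the end at (213,161) to the blade joint at (221,60), with the pink decoy separate at (180,230). I'll work out its pose.

```bash
cat > e.py <<'E'
from h import *
np.set_printoptions(precision=4,suppress=True)
p=snap('wrist')
E=ray(p,(213,161),.117);J=ray(p,(221,60),.0572)
B=[ray(p,u,.03) for u in [(190,14),(266,22)]]
d=J-E;yaw=np.arctan2(d[1],d[0]);print(E,J,'len xy',np.hypot(*d[:2]),'want .104 yaw',yaw)
e=B[0]-B[1];print('rest front edge',B,np.arctan2(e[1],e[0])-np.pi/2)
u=np.array([np.cos(yaw),np.sin(yaw),0])
m=E+.0686*u,J-.0353*u; print('mid',m); M=(m[0]+m[1])/2;M[2]=.066
sx=np.array([u[0]*np.cos(np.pi/6),u[1]*np.cos(np.pi/6),-.5]);sz=np.array([u[0]*.5,u[1]*.5,np.cos(np.pi/6)])
print('mid',M)
T=M-.062*sx-.006*sz
print('TCP grasp',T,'hover',T+.06*sz); go(T+.06*sz,sx,-sz)
E
python3 e.py
```

```text
[0.5334 0.317  0.117 ] [0.6288 0.3449 0.0572] len xy 0.09938115170044273 want .104 yaw 0.28530309512465907
rest front edge [array([0.6637, 0.3957, 0.03  ]), array([0.685 , 0.3118, 0.03  ])] 0.24899165671196388
mid (array([0.5992, 0.3363, 0.117 ]), array([0.5949, 0.335 , 0.0572]))
mid [0.5971 0.3356 0.066 ]
TCP grasp [0.5427 0.3197 0.0918] hover [0.5715 0.3281 0.1438]
t 11.75 at [0.5421 0.2778 0.2828] dp [ 4.46 -3.76 13.91] turn [  0.8 -30.    3.2] grip 0.6 F [-0.5  0.2 -0.6]
```

```bash
python3 -m jog '[{"dp":[2.2,-1.9,3],"turn":[0,0,3],"grip":0.2},{"dp":[2.2,-1.9,3],"turn":[0,0,0],"grip":0.2},{"dp":[0,0,0],"turn":[0,-10,0],"grip":0.2},{"dp":[0,0,0],"turn":[0,-10,0],"grip":0.2},{"dp":[0,0,0],"turn":[0,-10,0],"grip":0.2}]'
python3 -m jog '[{"dp":[0,0,0],"turn":[0,0,0],"grip":0.2}]'
cat > f.py <<'E'
from h import *
M=np.array([.5971,.3356,.066]);yaw=.275;u=np.array([np.cos(yaw),np.sin(yaw),0])
sx=u*.866-[0,0,.5];sz=u*.5+[0,0,.866];sy=np.cross(sz,sx)
go(M-.062*sx-.006*sz+.05*sz,sx,-sz);go(M-.062*sx-.006*sz,sx,-sz)
print(arm.get_state()['joints'].round(2))
p=snap('wrist','w7.png')
for s,y in [(-85,12),(-85,-12),(35,-12),(35,12)]:
    print(proj(p,M+s*sx/1000+y*sy/1000+.01*sz).round(1))
E
python3 f.py
```

```text
time: 12.38
eef_pos: [0.572, 0.3274, 0.224]
orientation: [0.955, 0.139, -0.258, 0.037]
contact_force: [1.1, -0.0, 0.5]
grip_width: 0.6
time: 12.5
eef_pos: [0.5734, 0.3274, 0.2168]
orientation: [0.955, 0.139, -0.259, 0.038]
contact_force: [0.4, -0.7, -1.7]
grip_width: 0.6
t 12.5 at [0.5734 0.3274 0.2168] dp [ 3.56 -0.15  7.39] turn [0.4 0.3 0.6] grip 0.6 F [ 0.4 -0.7 -1.7]
t 12.5 at [0.5734 0.3274 0.2168] dp [ 3.59 -0.18 12.39] turn [0.4 0.3 0.6] grip 0.6 F [ 0.4 -0.7 -1.7]
[0.33 1.04 0.4  0.03 2.23 1.63]
[235.2 168.7]
[263.8 168.9]
[267.8   6.8]
[234.    6.3]
```

View pics/w7.png

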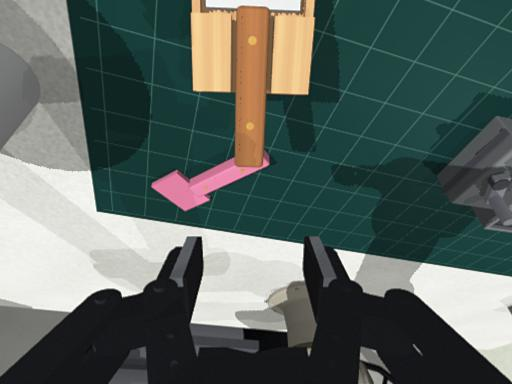

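The handle end at (235–264,165) matches the prediction, so I'll descend along the tool axis and grip.

```bash
python3 -m jog '[{"dp":[3.5,-0.15,2],"turn":[0.4,0.3,0.6],"grip":0.2},{"dp":[0,0,3],"turn":[0,0,0],"grip":0.2},{"dp":[0,0,2.5],"turn":[0,0,0],"grip":0.2},{"dp":[0,0,2.5],"turn":[0,0,0],"grip":0.2},{"dp":[0,0,0],"turn":[0,0,0],"grip":0.2}]'
python3 f.py
```

```text
time: 13.18
eef_pos: [0.5518, 0.324, 0.121]
orientation: [0.958, 0.133, -0.252, 0.035]
contact_force: [0.3, 0.4, 0.6]
grip_width: 0.604
t 13.175 at [0.5518 0.324  0.121 ] dp [ 0.61  0.11 -1.97] turn [-0.  -0.5  0.1] grip 0.6 F [0.3 0.4 0.6]
t 13.175 at [0.5518 0.324  0.121 ] dp [0.57 0.11 3.03] turn [-0.  -0.5  0.1] grip 0.6 F [0.3 0.4 0.6]
[0.34 0.99 0.74 0.03 1.93 1.63]
[233.  261.8]
[274.2 261.9]
[280.4  34.9]
[228.4  34.8]
```

```bash
python3 -m jog '[{"dp":[0.5,0.1,1],"turn":[0,0,0],"grip":0.2},{"dp":[0,0,1],"turn":[0,0,0],"grip":0.2},{"dp":[0,0,1],"turn":[0,0,0],"grip":0.2},{"dp":[0,0,0],"turn":[0,0,0],"grip":0.2}]'
python3 f.py
python3 -m jog '[{"dp":[0,0,0],"turn":[0,0,0],"grip":-1},{"dp":[0,0,0],"turn":[0,0,0],"grip":-1},{"dp":[0,0,0],"turn":[0,0,0],"grip":-1},{"dp":[0,0,0],"turn":[0,0,0],"grip":-1}]'
python3 f.py
```

```text
time: 13.72
eef_pos: [0.5427, 0.3201, 0.0897]
orientation: [0.957, 0.133, -0.255, 0.035]
contact_force: [-0.1, -0.9, 0.0]
grip_width: 0.598
t 13.725 at [0.5427 0.3201 0.0897] dp [-0.09 -0.01 -5.18] turn [-0.  -0.2  0.1] grip 0.6 F [-0.1 -0.9  0. ]
t 13.725 at [0.5427 0.3201 0.0897] dp [-0.11 -0.01 -0.18] turn [-0.  -0.2  0.1] grip 0.6 F [-0.1 -0.9  0. ]
[0.33 0.99 0.82 0.03 1.85 1.63]
[226.9 310. ]
[275.7 310. ]
[283.7  43.3]
[218.7  43.2]
time: 14.28
eef_pos: [0.5435, 0.3202, 0.0909]
orientation: [0.958, 0.133, -0.253, 0.035]
contact_force: [-0.0, -0.4, 4.0]
grip_width: 0.263
t 14.275 at [0.5435 0.3202 0.0909] dp [-0.09 -0.03 -5.03] turn [-0.  -0.3  0. ] grip 0.26 F [-0.  -0.4  4. ]
t 14.275 at [0.5435 0.3202 0.0909] dp [-0.12 -0.03 -0.03] turn [-0.  -0.3  0. ] grip 0.26 F [-0.  -0.4  4. ]
[0.33 0.99 0.81 0.03 1.85 1.63]
[226.9 308. ]
[275.2 308.1]
[282.8  43.9]
[218.8  43.8]
```

View pics/w7.png

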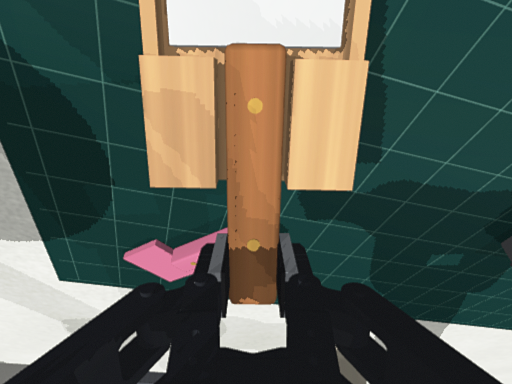

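```bash
python3 -m jog '[{"dp":[-0.5,0,-0.87],"turn":[0,0,0],"grip":-1},{"dp":[-1,0,-1.73],"turn":[0,0,0],"grip":-1},{"dp":[-1.25,0,-2.16],"turn":[0,0,0],"grip":-1},{"dp":[-1.25,0,-2.16],"turn":[0,0,0],"grip":-1},{"dp":[0,0,0],"turn":[0,0,0],"grip":-1}]'
python3 -m jog '[{"dp":[0,0,0],"turn":[0,5,0],"grip":-1},{"dp":[0,0,0],"turn":[0,5,0],"grip":-1},{"dp":[0,0,0],"turn":[0,5,0],"grip":-1},{"dp":[0,0,0],"turn":[0,5,0],"grip":-1},{"dp":[0,0,0],"turn":[0,5,0],"grip":-1}]'
python3 -m jog '[{"dp":[0,0,0],"turn":[0,5,0],"grip":-1},{"dp":[0,0,0],"turn":[0,0,0],"grip":-1}]'
cat > g.py <<'E'
from h import *
y=.077;go([.438,.155,.06],[np.cos(y),np.sin(y),0])
p=snap('side','d8.png');snap('wrist','w8.png')
E
python3 g.py; python3 -c "
import cv2,numpy as np
cv2.imwrite('pics/m8.png',cv2.resize(np.hstack([cv2.imread('pics/w8.png'),cv2.imread('pics/d8.png')[60:300]if 0 else cv2.imread('pics/d8.png')]),(800,300)))"
```

```text
time: 14.95
eef_pos: [0.5432, 0.3203, 0.172]
orientation: [0.958, 0.133, -0.253, 0.034]
contact_force: [-0.8, 0.5, -0.1]
grip_width: -0.001
time: 15.58
eef_pos: [0.5422, 0.32, 0.17]
orientation: [0.99, 0.137, -0.04, 0.005]
contact_force: [0.1, 0.1, 0.5]
grip_width: -0.005
time: 15.82
eef_pos: [0.5416, 0.32, 0.1705]
orientation: [0.99, 0.138, 0.002, -0.001]
contact_force: [0.7, 1.5, -0.3]
grip_width: -0.003
t 15.825 at [0.5416 0.32   0.1705] dp [-14.51  13.06  10.98] turn [-0.1 -0.2 11.4] grip -0.0 F [ 0.7  1.5 -0.3]
```

View pics/m8.png

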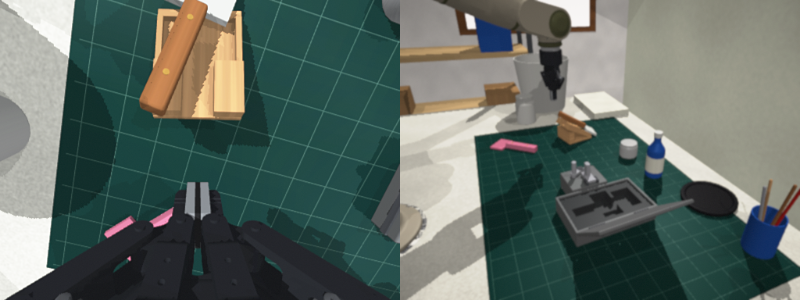

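The scraper slipped out during the lift because my grip was too shallow. It now lies skewed on the rest, with the handle end near (198,134) in the wrist picture. That's 11 pictures viewed, so I'll make the last one a composite.

```bash
python3 -m jog '[{"dp":[2.1,0,-3.5],"turn":[0,0,0],"grip":0.2},{"dp":[2.1,0,-3.5],"turn":[0,0,0],"grip":0.2},{"dp":[0,0,0],"turn":[0,0,0],"grip":0.2},{"dp":[0,0,0],"turn":[0,0,0],"grip":0.2}]'
cat > k.py <<'E'
from h import *
np.set_printoptions(precision=4,suppress=True)
P={n:snap(n,'k_'+n+'.png') for n in ['wrist','scene','side']}
for n,p in P.items():
    for th in ['scraper_mid','rest_ref']:
        for d in optics.find_in(th,p)[:2]: print(n,th,round(d['score'],2),np.array(d['location']),proj(p,d['location']).round())
go([.5971,.3356,.2],[np.cos(.27),np.sin(.27),0])
import pickle;pickle.dump(P,open('k.pkl','wb'))
def crop(n,w,h,W,H):
    c=proj(P[n],[.6,.33,.06]); x=int(np.clip(c[0]-w/2,0,512-w));y=int(np.clip(c[1]-h/2,0,384-h)); print(n,'crop',x,y,W/w)
    return cv2.resize(P[n]['pixels'][y:y+h,x:x+w,::-1],(W,H),interpolation=cv2.INTER_CUBIC)
a=crop('wrist',250,300,500,600);b=crop('scene',60,60,300,300);c=crop('side',75,75,300,300)
cv2.imwrite('pics/k.png',np.hstack([a,np.vstack([b,c])]))
E
python3 k.py
```

```text
time: 16.42
eef_pos: [0.5826, 0.3311, 0.2391]
orientation: [0.991, 0.137, 0.001, -0.001]
contact_force: [-0.5, -0.0, 0.3]
grip_width: 0.597
wrist scraper_mid 0.95 [0.6699 0.3623 0.0489] [246.  71.]
wrist scraper_mid 0.57 [0.4114 0.3197 0.0212] [226. 276.]
wrist rest_ref 0.82 [0.6215 0.3305 0.0493] [263. 126.]
wrist rest_ref 0.74 [0.5144 0.0081 0.0616] [491. 286.]
scene scraper_mid 0.97 [0.6718 0.3614 0.0397] [365. 175.]
scene scraper_mid 0.72 [0.3766 0.345  0.0059] [300. 120.]
scene rest_ref 0.77 [0.6187 0.3131 0.0408] [340. 169.]
scene rest_ref 0.68 [ 0.5498 -0.0235  0.0622] [221. 199.]
side scraper_mid 0.82 [0.3832 0.3264 0.0043] [146. 189.]
side scraper_mid 0.8 [0.6379 0.354  0.0604] [226. 156.]
side rest_ref 0.8 [0.5915 0.3083 0.0343] [216. 172.]
t 16.875 at [0.5828 0.3313 0.2405] dp [ 1.48 -0.02  4.06] turn [-0.  -0.3  0.3] grip 0.6 F [-0.2  0.5 -0.2]
wrist crop 132 0 2.0
scene crop 311 127 5.0
side crop 178 123 4.0
```

View pics/k.png

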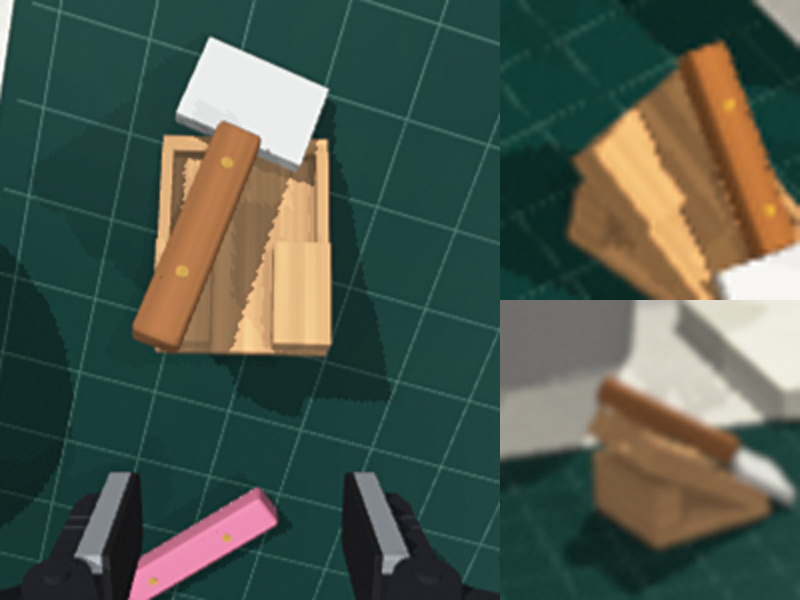

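The scraper has slid about 60 mm forward on the rest and yawed, handle towards the left rear. Crop pixels are blade corners (210,38), (328,90), (298,163), (177,115), handle front corners (222,122) and (260,138), and handle end corners near (135,335) and (176,349). I'll solve its pose by PnP.

```bash
cat > pnp.py <<'E'
from h import *
import pickle
np.set_printoptions(precision=4,suppress=True)
p=pickle.load(open('k.pkl','rb'))['wrist']
img=np.array([[210,38],[328,90],[298,163],[177,114],[224,122],[260,138],[135,335],[176,349]],float)/2+[132,0]
obj=np.array([[85,35,-2],[85,-35,-2],[35,-35,-2],[35,35,-2],[35,12,10],[35,-12,10],[-85,12,10],[-85,-12,10]],float)/1000
K=np.asarray(p['intrinsics'],float)
ok,r,t=cv2.solvePnP(obj,img,K,None)
e,_=cv2.projectPoints(obj,r,t,K,None);print('res',(e[:,0]-img).round(1).tolist())
Rw=np.asarray(p['R']).T@cv2.Rodrigues(r)[0];m=np.asarray(p['R']).T@(t[:,0]-p['t'])
print('mid',m,'x',Rw[:,0],'y',Rw[:,1],'z',Rw[:,2])
for q in ([-85,0,-10],[-85,12,-10],[-85,-12,-10],[35,0,-10],[85,35,-10],[85,-35,-10],[35,35,-10],[35,-35,-10]): print(q,m+Rw@np.array(q)/1000)
# in rest frame
ref=np.array([.5971,.3356])-.005*np.array([np.cos(.27),np.sin(.27)]);c,s=np.cos(.27),np.sin(.27)
W=np.array([[c,s,0],[-s,c,0],[0,0,1]])
for q in ([-85,12,-10],[-85,-12,-10],[35,-12,-10],[35,35,-10],[35,-35,-10],[85,35,-10],[85,-35,-10]): print('rest',q,W@(m+Rw@np.array(q)/1000-[*ref,0]))
np.savez('sc.npz',m=m,R=Rw)
for n in ('scene','side'):
    pp=pickle.load(open('k.pkl','rb'))[n]; print(n,[proj(pp,m+Rw@o).round(1).tolist() for o in obj])
E
python3 pnp.py
```

```text
res [[1.3, -2.7], [0.5, -3.6], [0.8, -2.2], [1.2, -3.1], [-3.4, 7.2], [-1.5, 7.6], [-0.0, -2.2], [1.0, -0.7]]
mid [0.6796 0.3444 0.7266] x [-0.8706  0.1157  0.4783] y [-0.1016 -0.9933  0.0555] z [ 0.4815 -0.0003  0.8765]
[-85, 0, -10] [0.7487 0.3345 0.6772]
[-85, 12, -10] [0.7475 0.3226 0.6779]
[-85, -12, -10] [0.75   0.3464 0.6765]
[35, 0, -10] [0.6443 0.3484 0.7346]
[85, 35, -10] [0.5972 0.3194 0.7604]
[85, -35, -10] [0.6043 0.389  0.7566]
[35, 35, -10] [0.6407 0.3136 0.7365]
[35, -35, -10] [0.6478 0.3832 0.7326]
rest [-85, 12, -10] [ 0.1465 -0.0526  0.6779]
rest [-85, -12, -10] [ 0.1552 -0.0303  0.6765]
rest [35, -12, -10] [0.0582 0.0109 0.7339]
rest [35, 35, -10] [ 0.0412 -0.0328  0.7365]
rest [35, -35, -10] [0.0666 0.0323 0.7326]
rest [85, 35, -10] [ 0.0008 -0.0156  0.7604]
rest [85, -35, -10] [0.0262 0.0495 0.7566]
scene [[404.5, -135.0], [440.5, -140.0], [452.7, -111.9], [416.8, -106.2], [433.6, -114.4], [446.0, -116.3], [464.1, -43.4], [476.4, -46.1]]
side [[207.9, -149.6], [202.2, -137.4], [221.6, -121.9], [228.7, -132.7], [228.7, -134.9], [226.2, -131.0], [273.3, -98.3], [269.9, -95.6]]
```

```bash
python3 - <<'E'
s=open('pnp.py').read()
a=s.index("ok,r,t=");b=s.index("for q in ([-85,0")
new='''from scipy.optimize import least_squares
PP=pickle.load(open('k.pkl','rb'))
obs=[('wrist',o,i,1) for o,i in zip(obj,img)]+[('scene',np.array([-85,12,10])/1e3,(355.4,135.4),1),('scene',np.array([-85,-12,10])/1e3,(347,138.6),1),('scene',np.array([35,-35,-2])/1e3,(355,181.5),1),('side',np.array([-85,-12,10])/1e3,(205.5,144),.6),('side',np.array([85,-35,-2])/1e3,(250.5,173),.6)]
def f(v):
    R=Rt.from_rotvec(v[3:]).as_matrix()
    return np.concatenate([(proj(PP[n],v[:3]+R@o)-i)*w for n,o,i,w in obs])
best=min((least_squares(f,[.655,.345,.07,*Rt.from_euler('ZY',[y,pi]).as_rotvec()],loss='soft_l1') for y in (-.2,.2) for pi in (.2,.5)),key=lambda z:z.cost)
m=best.x[:3];Rw=Rt.from_rotvec(best.x[3:]).as_matrix();print('res',best.fun.reshape(-1,2).round(1).tolist(),'euler',Rt.from_matrix(Rw).as_euler('ZYX',True))
print('mid',m,'x',Rw[:,0],'y',Rw[:,1],'z',Rw[:,2])
'''
s=s[:a]+new+s[b:]
s=s[:s.index("for n in ('scene'")]
open('pnp.py','w').write(s)
E
python3 pnp.py
```

```text
res [[-0.2, 0.2], [-0.1, -0.1], [0.4, 1.7], [-0.4, 0.2], [-2.2, -1.6], [1.6, -0.3], [-2.3, -2.0], [1.2, 0.4], [-1.5, -0.1], [-0.5, -0.8], [-1.6, 0.3], [-0.6, 1.2], [0.7, -0.2]] euler [-7.2439 29.6266 -2.7639]
mid [0.6433 0.3617 0.05  ] x [ 0.8623 -0.1096 -0.4943] y [ 0.1023  0.9939 -0.0419] z [ 0.4959 -0.0144  0.8683]
[-85, 0, -10] [0.5651 0.3711 0.0834]
[-85, 12, -10] [0.5663 0.3831 0.0829]
[-85, -12, -10] [0.5638 0.3592 0.0839]
[35, 0, -10] [0.6685 0.358  0.024 ]
[85, 35, -10] [ 0.7152  0.3873 -0.0021]
[85, -35, -10] [0.7081 0.3177 0.0008]
[35, 35, -10] [0.6721 0.3928 0.0226]
[35, -35, -10] [0.665  0.3232 0.0255]
rest [-85, 12, -10] [-0.012   0.0539  0.0829]
rest [-85, -12, -10] [-0.0208  0.0316  0.0839]
rest [35, -12, -10] [ 0.0755 -0.0087  0.0245]
rest [35, 35, -10] [0.0926 0.0351 0.0226]
rest [35, -35, -10] [ 0.0671 -0.0301  0.0255]
rest [85, 35, -10] [ 0.1326  0.0183 -0.0021]
rest [85, -35, -10] [ 0.1072 -0.0468  0.0008]
```

The fit is consistent across the cameras. The blade tip is on the bench, the handle slopes 30° over the rest's side wall, and the yaw is -7°. A full 30° tilt won't reach there, so I'll use 15° and grip deeper.

```bash
cat > f2.py <<'E'
from h import *
D=np.load('sc.npz');m,R=D['m'],D['R']
u=R[:,0].copy();u[2]=0;u/=np.linalg.norm(u);a=np.radians(15)
up=u*np.sin(a)+[0,0,np.cos(a)]
T=m-.058*R[:,0]-.007*up
print('T',T);go(T+.06*up,u,-up);go(T,u,-up);print(arm.get_state()['joints'].round(2))
E
python3 f2.py
```

```text
T [0.59150739 0.36824918 0.07194138]
t 16.875 at [0.5828 0.3313 0.2405] dp [ 3.22 -2.7  11.08] turn [  2.9 -15.1  22.9] grip 0.6 F [-0.2  0.5 -0.2]
t 16.875 at [0.5828 0.3313 0.2405] dp [ 1.77 -3.31 16.87] turn [  2.9 -15.1  22.9] grip 0.6 F [-0.2  0.5 -0.2]
[0.34 0.64 0.97 0.   1.52 1.64]
```

```bash
python3 -m jog '[{"dp":[1.6,-1.4,3],"turn":[0,0,0],"grip":0},{"dp":[1.6,-1.3,3],"turn":[0,0,0],"grip":0},{"dp":[0,0,0],"turn":[1,-5,7.6],"grip":0},{"dp":[0,0,0],"turn":[1,-5,7.6],"grip":0},{"dp":[0,0,0],"turn":[0.9,-5.1,7.7],"grip":0}]'
python3 -m jog '[{"dp":[0,0,0],"turn":[0,0,0],"grip":0}]'
python3 f2.py; python3 - <<'E'
from h import *
D=np.load('sc.npz');m,R=D['m'],D['R']
p=snap('wrist','w9.png');h=cv2.cvtColor(p['pixels'],cv2.COLOR_RGB2HSV)
k=cv2.inRange(h,(5,120,80),(14,255,220)); print('predicted',[proj(p,m+R@np.array(o)/1e3).round() for o in ([-85,12,10],[-85,-12,10],[35,12,10],[35,-12,10])])
n,l,s,c=cv2.connectedComponentsWithStats(k);i=1+s[1:,4].argmax();r=cv2.minAreaRect(np.argwhere(l==i)[:,::-1].astype(np.float32));print(s[i],cv2.boxPoints(r).round())
E
```

```text
time: 17.5
eef_pos: [0.6065, 0.3663, 0.1809]
orientation: [0.989, -0.064, -0.132, -0.008]
contact_force: [-0.1, -0.4, 0.3]
grip_width: 0.502
time: 17.62
eef_pos: [0.6073, 0.3654, 0.1794]
orientation: [0.989, -0.062, -0.131, -0.008]
contact_force: [-0.1, -0.2, -0.7]
grip_width: 0.498
T [0.59150739 0.36824918 0.07194138]
t 17.625 at [0.6073 0.3654 0.1794] dp [ 1.23 -0.08  4.79] turn [0.  0.1 0. ] grip 0.5 F [-0.1 -0.2 -0.7]
t 17.625 at [0.6073 0.3654 0.1794] dp [ 1.24 -0.09 10.79] turn [0.  0.1 0. ] grip 0.5 F [-0.1 -0.2 -0.7]
[0.33 0.94 0.61 0.12 1.82 2.05]
predicted [array([235., 206.]), array([266., 207.]), array([235.,  51.]), array([266.,  50.])]
[ 234   52   32  156 4750] [[234.  52.]
 [265.  52.]
 [265. 207.]
 [234. 207.]]
```

The segmented handle matches the pose to a pixel, so I'll descend and grip.

```bash
python3 -m jog '[{"dp":[1.2,-0.1,3],"turn":[0,0,0],"grip":0},{"dp":[0,0,3],"turn":[0,0,0],"grip":0},{"dp":[0,0,2],"turn":[0,0,0],"grip":0},{"dp":[0,0,1.5],"turn":[0,0,0],"grip":0},{"dp":[0,0,0],"turn":[0,0,0],"grip":0}]'
python3 f2.py
```

```text
time: 18.3
eef_pos: [0.5931, 0.3689, 0.0856]
orientation: [0.989, -0.062, -0.131, -0.008]
contact_force: [-0.1, -0.1, -0.1]
grip_width: 0.501
T [0.59150739 0.36824918 0.07194138]
t 18.3 at [0.5931 0.3689 0.0856] dp [ 0.2   0.09 -4.64] turn [0.1 0.1 0.1] grip 0.5 F [-0.1 -0.1 -0.1]
t 18.3 at [0.5931 0.3689 0.0856] dp [0.21 0.09 1.36] turn [0.1 0.1 0.1] grip 0.5 F [-0.1 -0.1 -0.1]
[0.35 0.97 0.81 0.12 1.6  2.03]
```

```bash
python3 -m jog '[{"dp":[0.2,0.1,0.7],"turn":[0,0,0],"grip":0},{"dp":[0,0,0.8],"turn":[0,0,0],"grip":0},{"dp":[0,0,0],"turn":[0,0,0],"grip":-0.3},{"dp":[0,0,0],"turn":[0,0,0],"grip":-0.3}]'
python3 f2.py
python3 -m jog '[{"dp":[0,0,0],"turn":[0,0,0],"grip":-1},{"dp":[0,0,0],"turn":[0,0,0],"grip":-1},{"dp":[0,0,0],"turn":[0,0,0],"grip":-1},{"dp":[0,0,0],"turn":[0,0,0],"grip":-1},{"dp":[0,0,0],"turn":[0,0,0],"grip":-1}]'
python3 -m jog '[{"dp":[-0.1,0,-0.4],"turn":[0,0,0],"grip":-1},{"dp":[-0.1,0,-0.4],"turn":[0,0,0],"grip":-1},{"dp":[0,0,0],"turn":[0,0,0],"grip":-1}]'
python3 f2.py
```

```text
time: 18.8
eef_pos: [0.5917, 0.3632, 0.0708]
orientation: [0.989, -0.063, -0.132, -0.003]
contact_force: [-6.0, -22.2, 6.6]
grip_width: 0.354
T [0.59150739 0.36824918 0.07194138]
t 18.8 at [0.5917 0.3632 0.0708] dp [-0.13 -0.44 -6.09] turn [ 0.5  0.2 -0.2] grip 0.35 F [ -6.  -22.2   6.6]
t 18.8 at [0.5917 0.3632 0.0708] dp [-0.11 -0.5  -0.09] turn [ 0.5  0.2 -0.2] grip 0.35 F [ -6.  -22.2   6.6]
[0.34 0.97 0.84 0.11 1.58 2.03]
time: 19.42
eef_pos: [0.5937, 0.3611, 0.0706]
orientation: [0.989, -0.064, -0.13, -0.002]
contact_force: [2.3, -28.8, 4.2]
grip_width: 0.265
time: 19.8
eef_pos: [0.5922, 0.3672, 0.0787]
orientation: [0.989, -0.063, -0.131, -0.008]
contact_force: [-0.0, 0.7, -0.4]
grip_width: 0.266
T [0.59150739 0.36824918 0.07194138]
t 19.8 at [0.5922 0.3672 0.0787] dp [ 0.09 -0.1  -5.33] turn [ 0.   0.1 -0. ] grip 0.27 F [-0.   0.7 -0.4]
t 19.8 at [0.5922 0.3672 0.0787] dp [ 0.1  -0.1   0.67] turn [ 0.   0.1 -0. ] grip 0.27 F [-0.   0.7 -0.4]
[0.34 0.97 0.83 0.12 1.58 2.03]
```

```bash
cat > hd.py <<'E'
from h import *
p=snap('wrist');h=cv2.cvtColor(p['pixels'],cv2.COLOR_RGB2HSV)
k=cv2.inRange(h,(5,120,60),(14,255,220))
n,l,s,c=cv2.connectedComponentsWithStats(k);i=1+s[1:,4].argmax();r=cv2.minAreaRect(np.argwhere(l==i)[:,::-1].astype(np.float32));print('handle',s[i],cv2.boxPoints(r).round().tolist())
E
python3 hd.py
python3 -m jog '[{"dp":[-0.13,0,-0.5],"turn":[0,0,0],"grip":-1},{"dp":[-0.13,0,-0.5],"turn":[0,0,0],"grip":-1},{"dp":[-0.13,0,-0.5],"turn":[0,0,0],"grip":-1},{"dp":[-0.13,0,-0.5],"turn":[0,0,0],"grip":-1},{"dp":[0,0,0],"turn":[0,0,0],"grip":-1}]'
python3 hd.py
python3 -m jog '[{"dp":[-0.25,0,-1],"turn":[0,0,0],"grip":-1},{"dp":[-0.25,0,-1],"turn":[0,0,0],"grip":-1},{"dp":[-0.25,0,-1],"turn":[0,0,0],"grip":-1},{"dp":[-0.25,0,-1],"turn":[0,0,0],"grip":-1},{"dp":[0,0,0],"turn":[0,0,0],"grip":-1}]'
python3 hd.py
```

```text
handle [  221    56    59   264 13466] [[220.0, 57.0], [274.0, 55.0], [280.0, 319.0], [226.0, 320.0]]
time: 20.48
eef_pos: [0.5922, 0.3681, 0.1005]
orientation: [0.99, -0.062, -0.13, -0.008]
contact_force: [0.3, -0.6, -0.7]
grip_width: 0.27
handle [  221    56    59   264 13448] [[220.0, 57.0], [274.0, 55.0], [280.0, 319.0], [226.0, 320.0]]
time: 21.15
eef_pos: [0.5931, 0.368, 0.1422]
orientation: [0.99, -0.062, -0.13, -0.009]
contact_force: [-0.2, 0.0, -1.3]
grip_width: 0.274
handle [  221    56    59   264 13401] [[220.0, 57.0], [274.0, 55.0], [281.0, 319.0], [227.0, 320.0]]
```

It is holding, with the handle fixed in the view through the lift. I'll level it and carry it to the free area.

```bash
python3 -m jog '[{"dp":[0,0,-1],"turn":[0,4,0],"grip":-1},{"dp":[0,0,-1],"turn":[0,5,0],"grip":-1},{"dp":[0,0,0],"turn":[0,5,0],"grip":-1},{"dp":[0,0,0],"turn":[0,5,0],"grip":-1},{"dp":[0,0,0],"turn":[0,5,0],"grip":-1}]'
python3 -m jog '[{"dp":[0,0,0],"turn":[0,4,0],"grip":-1},{"dp":[0,0,0],"turn":[0,1.6,0],"grip":-1},{"dp":[0,0,0],"turn":[0,0,0],"grip":-1}]'
python3 hd.py
cat > g.py <<'E'
from h import *
y=.077;a=np.radians(14.6);u=np.array([np.cos(y),np.sin(y),0]);T=np.array([.50,.16,.01])-.058*u;
z=u*np.sin(a)-[0,0,np.cos(a)]
T=T+.007*z; print(T); go(T+[0,0,.06],u,z)
E
python3 g.py
```

```text
time: 21.82
eef_pos: [0.5969, 0.3672, 0.1601]
orientation: [0.995, -0.063, 0.079, 0.005]
contact_force: [-0.4, 0.1, -1.7]
grip_width: 0.271
time: 22.2
eef_pos: [0.5969, 0.3673, 0.1603]
orientation: [0.99, -0.062, 0.126, 0.008]
contact_force: [0.7, -0.5, -1.0]
grip_width: 0.269
handle [  221    56    59   264 13387] [[220.0, 57.0], [274.0, 55.0], [280.0, 319.0], [227.0, 320.0]]
[0.44393111 0.15567414 0.00322604]
t 22.25 at [0.5973 0.3672 0.1603] dp [-14.58  22.91   6.26] turn [  2.9   0.1 -11.3] grip 0.27 F [ 0.5  0.3 -1.7]
```

```bash
python3 -m jog '[{"dp":[0,4.6,0],"turn":[0,0,0],"grip":-1},{"dp":[0,4.6,0],"turn":[0,0,0],"grip":-1},{"dp":[0,4.6,0],"turn":[0,0,0],"grip":-1},{"dp":[0,4.6,0],"turn":[0,0,0],"grip":-1},{"dp":[0,4.5,0],"turn":[0,0,0],"grip":-1}]'
python3 -m jog '[{"dp":[-4.9,0,2.1],"turn":[0,0,0],"grip":-1},{"dp":[-4.9,0,2.1],"turn":[0,0,0],"grip":-1},{"dp":[-4.8,0,2.1],"turn":[0,0,0],"grip":-1},{"dp":[0,0,0],"turn":[1.45,0,-5.65],"grip":-1},{"dp":[0,0,0],"turn":[1.45,0,-5.65],"grip":-1}]'
python3 -m jog '[{"dp":[0,0,0],"turn":[0,0,0],"grip":-1}]'
python3 g.py; python3 hd.py
python3 - <<'E'
from h import *
p=snap('side','d10.png');q=snap('scene','s10.png')
for n,x in (('side',p),('scene',q)):
  for d in optics.find_in('scraper_mid',x)[:2]: print(n,d['score'],d['location'])
h=cv2.cvtColor(p['pixels'],cv2.COLOR_RGB2HSV);k=cv2.inRange(h,(5,110,50),(14,255,220));n,l,s,c=cv2.connectedComponentsWithStats(k)
y=.077;u=np.array([np.cos(y),np.sin(y),0]);m=np.array([.5,.16,.07])
print('expected side end/front',proj(p,m-.085*u).round(),proj(p,m+.035*u).round())
for i in range(1,n):
  if s[i,4]>40:
    r=cv2.minAreaRect(np.argwhere(l==i)[:,::-1].astype(np.float32));print(s[i],cv2.boxPoints(r).round().tolist())
E
```

```text
time: 22.88
eef_pos: [0.5686, 0.1383, 0.1607]
orientation: [0.99, -0.063, 0.126, 0.008]
contact_force: [0.3, 0.3, -0.6]
grip_width: 0.268
time: 23.5
eef_pos: [0.4442, 0.1558, 0.0628]
orientation: [0.991, 0.04, 0.126, -0.005]
contact_force: [1.0, 0.0, -0.6]
grip_width: 0.268
time: 23.62
eef_pos: [0.4446, 0.1554, 0.063]
orientation: [0.991, 0.038, 0.127, -0.005]
contact_force: [0.0, -0.3, -1.3]
grip_width: 0.266
[0.44393111 0.15567414 0.00322604]
t 23.625 at [0.4446 0.1554 0.063 ] dp [-0.05 -0.03 -0.04] turn [ 0.   0.  -0.1] grip 0.27 F [ 0.  -0.3 -1.3]
handle [  221    56    59   264 13326] [[220.0, 57.0], [273.0, 55.0], [281.0, 319.0], [227.0, 320.0]]
side 0.86 [0.3747, 0.3333, 0.0042]
side 0.79 [0.5162, 0.1474, 0.0734]
scene 0.93 [0.3767, 0.3435, 0.0042]
scene 0.58 [0.5416, 0.161, 0.0745]
expected side end/front [166. 194.] [212. 185.]
[165   0  85  41 675] [[165.0, 0.0], [249.0, 0.0], [249.0, 40.0], [165.0, 40.0]]
[180 178  33  15 303] [[180.0, 182.0], [210.0, 177.0], [212.0, 188.0], [182.0, 193.0]]
[166 185   7  12  52] [[165.0, 186.0], [170.0, 185.0], [173.0, 195.0], [168.0, 197.0]]
[476 237  32  51 219] [[475.0, 286.0], [505.0, 236.0], [509.0, 239.0], [480.0, 289.0]]
```

```bash
python3 -m jog '[{"dp":[-0.5,0,1.94],"turn":[0,0,0],"grip":-1},{"dp":[-0.5,0,1.94],"turn":[0,0,0],"grip":-1},{"dp":[-0.25,0,0.97],"turn":[0,0,0],"grip":-1},{"dp":[-0.08,0,0.3],"turn":[0,0,0],"grip":-1},{"dp":[0,0,0],"turn":[0,0,0],"grip":-1}]'
python3 -m jog '[{"dp":[-0.05,0,0.2],"turn":[0,0,0],"grip":-1},{"dp":[0,0,0],"turn":[0,0,0],"grip":-1}]'
python3 -m jog '[{"dp":[-0.04,0,0.15],"turn":[0,0,0],"grip":-1},{"dp":[0,0,0],"turn":[0,0,0],"grip":-1}]'
```

```text
time: 24.5
eef_pos: [0.4443, 0.1559, 0.01]
orientation: [0.991, 0.039, 0.127, -0.005]
contact_force: [0.0, -0.1, -1.2]
grip_width: 0.27
time: 24.75
eef_pos: [0.4442, 0.1558, 0.0078]
orientation: [0.991, 0.039, 0.127, -0.005]
contact_force: [0.5, -0.1, -1.2]
grip_width: 0.266
time: 25.0
eef_pos: [0.444, 0.1558, 0.006]
orientation: [0.991, 0.039, 0.127, -0.005]
contact_force: [0.1, 0.6, -1.8]
grip_width: 0.267
```

```bash
python3 -m jog '[{"dp":[-0.04,0,0.15],"turn":[0,0,0],"grip":-1},{"dp":[0,0,0],"turn":[0,0,0],"grip":-1}]'
python3 -m jog '[{"dp":[-0.03,0,0.1],"turn":[0,0,0],"grip":-1},{"dp":[0,0,0],"turn":[0,0,0],"grip":-1}]'
python3 -m jog '[{"dp":[-0.03,0,0.1],"turn":[0,0,0],"grip":-1},{"dp":[0,0,0],"turn":[0,0,0],"grip":-1}]'
```

```text
time: 25.25
eef_pos: [0.444, 0.1558, 0.0044]
orientation: [0.991, 0.039, 0.127, -0.005]
contact_force: [-0.0, 0.3, -0.9]
grip_width: 0.271
time: 25.5
eef_pos: [0.444, 0.1558, 0.0034]
orientation: [0.991, 0.039, 0.127, -0.005]
contact_force: [0.3, 0.5, -0.9]
grip_width: 0.267
time: 25.75
eef_pos: [0.4439, 0.1558, 0.0023]
orientation: [0.991, 0.039, 0.127, -0.005]
contact_force: [-0.1, -0.1, -0.6]
grip_width: 0.27
```

```bash
python3 -m jog '[{"dp":[-0.03,0,0.1],"turn":[0,0,0],"grip":-1},{"dp":[0,0,0],"turn":[0,0,0],"grip":-1}]'
python3 -m jog '[{"dp":[0,0,0],"turn":[0,0,0],"grip":0},{"dp":[0,0,0],"turn":[0,0,0],"grip":0},{"dp":[0,0,0],"turn":[0,0,0],"grip":0},{"dp":[0,0,0],"turn":[0,0,0],"grip":0},{"dp":[0,0,0],"turn":[0,0,0],"grip":0}]'
python3 -m jog '[{"dp":[0,0,-2],"turn":[0,0,0],"grip":0},{"dp":[0,0,-4],"turn":[0,0,0],"grip":0},{"dp":[0,0,-5],"turn":[0,0,0],"grip":0},{"dp":[0,0,-5],"turn":[0,0,0],"grip":0},{"dp":[0,0,0],"turn":[0,-7.3,0],"grip":0}]'
python3 -m jog '[{"dp":[0,0,0],"turn":[0,-7.3,0],"grip":0},{"dp":[0,0,0],"turn":[0,0,0],"grip":0}]'
cat > v.py <<'E'
from h import *
from scipy.optimize import least_squares
np.set_printoptions(precision=4,suppress=True)
import sys
p=snap('wrist',sys.argv[1]);h=cv2.cvtColor(p['pixels'],cv2.COLOR_RGB2HSV)
K=lambda lo,hi:cv2.inRange(h,lo,hi)
def box(k):
    n,l,s,c=cv2.connectedComponentsWithStats(k);i=1+s[1:,4].argmax();r=cv2.minAreaRect(np.argwhere(l==i)[:,::-1].astype(np.float32));return s[i],cv2.boxPoints(r)
print('handle',*box(K((5,120,60),(14,255,220))))
print('blade',*box(K((0,0,190),(180,40,255))))
s,b=box(K((5,120,60),(14,255,220)));W=[ray(p,x,.02)[:2] for x in b]
print('handle top corners world',W)
for d in optics.find_in('scraper_mid',p)[:2]: print(d['score'],d['location'])
go([.5,.16,.15],[np.cos(.077),np.sin(.077),0])
E
python3 v.py w11.png
```

```text
time: 26.0
eef_pos: [0.4441, 0.1558, 0.0018]
orientation: [0.991, 0.039, 0.127, -0.005]
contact_force: [-2.9, -1.4, 8.6]
grip_width: 0.267
time: 26.62
eef_pos: [0.4439, 0.1558, 0.0013]
orientation: [0.991, 0.039, 0.127, -0.005]
contact_force: [0.1, 0.4, 0.5]
grip_width: 0.502
time: 27.25
eef_pos: [0.4037, 0.1531, 0.1603]
orientation: [0.997, 0.039, 0.066, -0.002]
contact_force: [0.2, 0.7, -0.3]
grip_width: 0.505
time: 27.5
eef_pos: [0.4047, 0.1527, 0.156]
orientation: [0.999, 0.039, 0.0, 0.0]
contact_force: [-0.1, -0.2, -0.4]
grip_width: 0.5
handle [ 236   19   31  143 3769] [[235.6017  19.0755]
 [263.9432  18.4457]
 [267.1091 160.9087]
 [238.7675 161.5385]]
blade [   0  282  108   98 5281] [[  0. 282.]
 [107. 282.]
 [107. 379.]
 [  0. 379.]]
handle top corners world [array([0.5332, 0.1759]), array([0.5354, 0.1532]), array([0.4186, 0.1398]), array([0.416 , 0.1658])]
0.86 [0.5057, 0.1622, 0.0227]
0.75 [0.3784, 0.3413, 0.0136]
t 27.6 at [0.4034 0.1528 0.1557] dp [9.68 0.03 0.57] turn [ 0. -0.  0.] grip 0.5 F [ 0.5 -0.7 -0.7]
```

It is lying flat, with the top-face length and position consistent. Before regrasping I'll measure the open pocket from above with the empty gripper by fitting the known outline to image edges.

```bash
python3 -m jog '[{"dp":[2.1,4.9,-3],"turn":[0,0,0],"grip":0},{"dp":[2.1,4.9,-3],"turn":[0,0,0],"grip":0},{"dp":[2.1,4.9,-2],"turn":[0,0,0],"grip":0},{"dp":[2.1,4.9,-1.5],"turn":[0,0,0],"grip":0},{"dp":[2.1,4.9,0],"turn":[0,0,0],"grip":0}]'
python3 -m jog '[{"dp":[2,4.9,0],"turn":[0,0,0],"grip":0},{"dp":[0,0,0],"turn":[0,0,0],"grip":0},{"dp":[0,0,0],"turn":[0,0,0],"grip":0}]'
cat > pk.py <<'E'
from h import *
from scipy.optimize import minimize
import pickle
p=snap('wrist','pk.png');pickle.dump(p,open('pk.pkl','wb'))
g=cv2.cvtColor(p['pixels'],cv2.COLOR_RGB2GRAY)
e=cv2.Canny(cv2.GaussianBlur(g,(3,3),0),20,60);cv2.imwrite('pics/pk_e.png',e)
dt=np.minimum(cv2.distanceTransform(255-e,cv2.DIST_L2,5),6)
def seg(P,z):
    o=[]
    for a,b in zip(P,P[1:]):
        n=max(2,int(np.hypot(b[0]-a[0],b[1]-a[1])/2)); o+=[[*(np.array(a)+(np.array(b)-a)*k/n),z] for k in range(n)]
    return np.array(o)/1000
T=seg([(-25,14.5),(-87.5,14.5),(-87.5,-14.5),(-25,-14.5)],38),seg([(25,14.5),(32.5,14.5),(32.5,37.5),(87.5,37.5),(87.5,-37.5),(32.5,-37.5),(32.5,-14.5),(25,-14.5)],38),seg([(25,14.5),(25,50),(-25,50),(-25,14.5)],38),seg([(25,-14.5),(25,-50),(-25,-50),(-25,-14.5)],38)
S={'T':np.vstack(T),'rim':seg([(110,-68),(110,70),(-110,70),(-110,-68)],44)}
S['all']=np.vstack(list(S.values()))
def cost(v,M):
    c,s=np.cos(v[2]),np.sin(v[2]);X=np.c_[v[0]+c*M[:,0]-s*M[:,1],v[1]+s*M[:,0]+c*M[:,1],M[:,2]]
    q=X@np.asarray(p['R']).T+p['t'];q=q@np.asarray(p['intrinsics']).T;q=q[:,:2]/q[:,2:]
    ok=(q[:,0]>=0)&(q[:,0]<511)&(q[:,1]>=0)&(q[:,1]<383);ok2=q[ok]
    return (cv2.remap(dt,ok2[:,:1].astype(np.float32),ok2[:,1:].astype(np.float32),1).sum()+6*(~ok).sum()*.5)/len(M)
for n,M in S.items():
    G=min(([cost((x,y,w),M),(x,y,w)] for x in np.arange(.535,.57,.0015) for y in np.arange(-.15,-.118,.0015) for w in np.arange(.05,.115,.01)),key=lambda t:t[0])
    r=minimize(cost,G[1],args=(M,),method='Nelder-Mead',options=dict(initial_simplex=np.array(G[1])+np.array([[0,0,0],[.001,0,0],[0,.001,0],[0,0,.01]])))
    print(n,round(G[0],2),round(r.fun,2),r.x.round(4))
    v=r.x
print('prior cost',cost((.5515,-.1345,.077),S['all']))
E
python3 pk.py
```

```text
time: 28.22
eef_pos: [0.5281, -0.0848, 0.2524]
orientation: [0.999, 0.039, 0.001, 0.001]
contact_force: [0.7, 0.4, -0.1]
grip_width: 0.5
time: 28.6
eef_pos: [0.5508, -0.1299, 0.2511]
orientation: [0.999, 0.039, -0.0, 0.0]
contact_force: [-0.3, 0.7, 0.6]
grip_width: 0.503
T 0.34 0.32 [ 0.5498 -0.1335  0.0729]
rim 0.53 0.53 [ 0.5499 -0.1335  0.0701]
all 0.43 0.42 [ 0.5499 -0.1335  0.0712]
prior cost 1.1568345666569184
```

The T outline and the rim agree on the pocket at (0.5498,-0.1335) with yaw 0.0715. Now I'll go back to the scraper for the middle grasp.

```bash
python3 -m jog '[{"dp":[-0.4,-5.9,0],"turn":[0,0,0],"grip":0},{"dp":[-0.4,-5.9,0],"turn":[0,0,0],"grip":0},{"dp":[-0.5,-5.9,0],"turn":[0,0,0],"grip":0},{"dp":[-0.5,-5.9,3],"turn":[0,0,0],"grip":0},{"dp":[-0.4,-5.9,3],"turn":[0,0,0],"grip":0}]'
python3 -m jog '[{"dp":[0,0,3],"turn":[0,0,0],"grip":0},{"dp":[0,0,0],"turn":[0,0,0],"grip":0},{"dp":[0,0,0],"turn":[0,0,0],"grip":0}]'
cat > sf.py <<'E'
from h import *
from scipy.optimize import minimize
p=snap('wrist','sf.png')
g=cv2.cvtColor(p['pixels'],cv2.COLOR_RGB2GRAY);h=cv2.cvtColor(p['pixels'],cv2.COLOR_RGB2HSV)
k=cv2.inRange(h,(5,110,50),(15,255,230));n,l,s,c=cv2.connectedComponentsWithStats(k);i=1+s[1:,4].argmax()
print('handle bbox',s[i],cv2.boxPoints(cv2.minAreaRect(np.argwhere(l==i)[:,::-1].astype(np.float32))).round(1).tolist())
e=cv2.Canny(cv2.GaussianBlur(p['pixels'],(3,3),0),30,90)
dt=np.minimum(cv2.distanceTransform(255-e,cv2.DIST_L2,5),6)
def seg(P,z):
    o=[]
    for a,b in zip(P,P[1:]):
        n=max(2,int(np.hypot(b[0]-a[0],b[1]-a[1])/2)); o+=[[*(np.array(a)+(np.array(b)-a)*k/n),z] for k in range(n)]
    return np.array(o)/1000
H=seg([(-85,12),(35,12),(35,-12),(-85,-12),(-85,12)],20);B=seg([(35,12),(35,35),(85,35),(85,-35),(35,-35),(35,-12)],8)
M=np.vstack([H,B])
def cost(v,M=M):
    c,s=np.cos(v[2]),np.sin(v[2]);X=np.c_[v[0]+c*M[:,0]-s*M[:,1],v[1]+s*M[:,0]+c*M[:,1],M[:,2]]
    q=X@np.asarray(p['R']).T+p['t'];q=q@np.asarray(p['intrinsics']).T;q=q[:,:2]/q[:,2:]
    ok=(q[:,0]>=0)&(q[:,0]<511)&(q[:,1]>=0)&(q[:,1]<383);o=q[ok]
    return (cv2.remap(dt,o[:,:1].astype(np.float32),o[:,1:].astype(np.float32),1).sum()+3*(~ok).sum())/len(M)
G=min(([cost((x,y,w)),(x,y,w)] for x in np.arange(.485,.516,.0015) for y in np.arange(.148,.175,.0015) for w in np.arange(.04,.16,.01)),key=lambda t:t[0])
r=minimize(cost,G[1],method='Nelder-Mead',options=dict(initial_simplex=np.array(G[1])+np.array([[0,0,0],[.001,0,0],[0,.001,0],[0,0,.01]])))
print(G[0],r.fun,r.x.round(4),'H',cost(r.x,H),'B',cost(r.x,B))
x,y,w=r.x;u=np.array([np.cos(w),np.sin(w),0]);T=np.array([x,y,.001])+.006*u
go(T,u)
E
python3 sf.py
```

```text
time: 29.28
eef_pos: [0.5061, 0.1578, 0.1946]
orientation: [0.999, 0.04, 0.001, 0.0]
contact_force: [0.8, 0.1, 0.1]
grip_width: 0.505
time: 29.65
eef_pos: [0.5078, 0.155, 0.1661]
orientation: [0.999, 0.039, 0.001, 0.0]
contact_force: [0.1, 0.3, 1.4]
grip_width: 0.5
handle bbox [ 232  141   28  113 2317] [[231.8000030517578, 141.0], [256.8999938964844, 140.5], [259.20001220703125, 252.89999389648438], [234.1999969482422, 253.5]]
0.6629781533047497 0.46362438429874253 [0.5015 0.1609 0.1021] H 0.42550452550252277 B 0.5149258765104775
t 29.7 at [0.508  0.1548 0.1663] dp [-0.04 -0.68 16.53] turn [ 0.  -0.1 -1.4] grip 0.5 F [ 0.8 -0.7  0.2]
```

```bash
python3 -m jog '[{"dp":[0,-0.7,4],"turn":[0,0,-1.4],"grip":0},{"dp":[0,0,5],"turn":[0,0,0],"grip":0},{"dp":[0,0,4],"turn":[0,0,0],"grip":0},{"dp":[0,0,2],"turn":[0,0,0],"grip":0},{"dp":[0,0,0],"turn":[0,0,0],"grip":0}]'
python3 - <<'E'
from h import *
w=.1021;u=np.array([np.cos(w),np.sin(w),0]);go(np.array([.5015,.1609,.002])+.006*u,u)
E
```

```text
time: 30.32
eef_pos: [0.5069, 0.1615, 0.0146]
orientation: [0.999, 0.051, -0.001, 0.0]
contact_force: [0.7, -0.7, 1.2]
grip_width: 0.505
t 30.325 at [0.5069 0.1615 0.0146] dp [ 0.06 -0.    1.26] turn [ 0.   0.1 -0. ] grip 0.51 F [ 0.7 -0.7  1.2]
```

```bash
python3 -m jog '[{"dp":[0,0,0.7],"turn":[0,0,0],"grip":0},{"dp":[0,0,0.5],"turn":[0,0,0],"grip":0},{"dp":[0,0,0],"turn":[0,0,0],"grip":0}]'
python3 -m jog '[{"dp":[0,0,0],"turn":[0,0,0],"grip":-1},{"dp":[0,0,0],"turn":[0,0,0],"grip":-1},{"dp":[0,0,0],"turn":[0,0,0],"grip":-1},{"dp":[0,0,0],"turn":[0,0,0],"grip":-1}]'
python3 -m jog '[{"dp":[0,0,-0.5],"turn":[0,0,0],"grip":-1},{"dp":[0,0,-1.5],"turn":[0,0,0],"grip":-1},{"dp":[0,0,-2],"turn":[0,0,0],"grip":-1},{"dp":[0,0,-3],"turn":[0,0,0],"grip":-1},{"dp":[0,0,0],"turn":[0,0,0],"grip":-1}]'
```

```text
time: 30.7
eef_pos: [0.5069, 0.1619, 0.0028]
orientation: [0.999, 0.051, -0.0, 0.0]
contact_force: [0.4, -0.8, 0.1]
grip_width: 0.5
time: 31.2
eef_pos: [0.5072, 0.162, 0.0032]
orientation: [0.999, 0.051, 0.0, 0.0]
contact_force: [-0.2, 0.0, 5.8]
grip_width: 0.265
time: 31.82
eef_pos: [0.5081, 0.1621, 0.0752]
orientation: [0.999, 0.051, 0.002, 0.0]
contact_force: [1.0, 0.1, -1.1]
grip_width: 0.258
```

```bash
cat > inh.py <<'E'
from h import *
from scipy.optimize import minimize
p=snap('wrist','inh.png');s=arm.get_state();R0=Rt.from_quat(s['orientation']);P0=s['eef_pos']
e=cv2.Canny(cv2.GaussianBlur(p['pixels'],(3,3),0),30,90)
dt=np.minimum(cv2.distanceTransform(255-e,cv2.DIST_L2,5),6)
def seg(P,z):
    o=[]
    for a,b in zip(P,P[1:]):
        n=max(2,int(np.hypot(b[0]-a[0],b[1]-a[1])/2)); o+=[[*(np.array(a)+(np.array(b)-a)*k/n),z] for k in range(n)]
    return np.array(o)/1000
M=np.vstack([seg([(22,12),(35,12),(35,-12),(22,-12)],10),seg([(35,12),(35,35),(85,35),(85,-35),(35,-35),(35,-12)],-2)])
F=Rt.from_matrix(np.diag([1.,-1,-1]))
def cost(v):  # v: x,y,z of mid in tool frame with flipped y,z (mm), yaw,pitch (deg)
    X=R0.apply(F.apply(Rt.from_euler('ZY',[v[3],v[4]],True).apply(M)+np.array(v[:3])/1000))+P0
    q=X@np.asarray(p['R']).T+p['t'];q=q@np.asarray(p['intrinsics']).T;q=q[:,:2]/q[:,2:]
    ok=(q[:,0]>=0)&(q[:,0]<511)&(q[:,1]>=0)&(q[:,1]<383);o=q[ok]
    return (cv2.remap(dt,o[:,:1].astype(np.float32),o[:,1:].astype(np.float32),1).sum()+6*(~ok).sum())/len(M)
x0=[-5.8,0,6.8,0,0];print('prior',cost(x0))
for x1 in (x0,[-5.8,0,6.8,0,4],[-5.8,0,6.8,0,-4],[-3,0,6.8,0,0],[-9,0,6.8,0,0]):
    r=minimize(cost,x1,method='Nelder-Mead',options=dict(initial_simplex=np.array(x1)+np.vstack([np.zeros(5),np.diag([2,1.5,1.5,1.5,3])]),maxiter=600));print(round(r.fun,2),r.x.round(1))
u=np.array([np.cos(.0715),np.sin(.0715),0]);go(np.array([.5498,-.1335,.15])+.0058*u,u);print(arm.get_state()['joints'].round(2))
E
python3 inh.py
```

```text
prior 1.0842911814915315
0.31 [-5.2 -0.4  8.2  0.  -0.9]
0.26 [-5.2 -0.5  9.2  0.  -0. ]
0.37 [-5.2 -0.4  7.2  0.  -1.9]
0.35 [-5.1 -0.2  9.7 -0.2  0.4]
0.34 [-5.2 -0.4  7.8  0.  -1.2]
t 31.875 at [0.5072 0.162  0.0736] dp [ 1.81 29.85 -7.62] turn [ 0.  -0.1  1.8] grip 0.27 F [-0.   0.4 -1.6]
[ 0.09  0.51  1.66 -0.    0.97  1.56]
```

The scraper is held level, its middle 5.2 mm behind the TCP. I'll carry it over the pocket.

```bash
python3 -m jog '[{"dp":[0,0,-3],"turn":[0,0,0],"grip":-1},{"dp":[0,0,-4],"turn":[0,0,0],"grip":-1},{"dp":[0,0,-3.5],"turn":[0,0,1.8],"grip":-1},{"dp":[0.3,5,0],"turn":[0,0,0],"grip":-1},{"dp":[0.3,5,0],"turn":[0,0,0],"grip":-1}]'
python3 -m jog '[{"dp":[0.3,5,0],"turn":[0,0,0],"grip":-1},{"dp":[0.3,5,0],"turn":[0,0,0],"grip":-1},{"dp":[0.3,5,0],"turn":[0,0,0],"grip":-1},{"dp":[0,4.5,0],"turn":[0,0,0],"grip":-1},{"dp":[0,0,0],"turn":[0,0,0],"grip":-1}]'
cat > tp.py <<'E'
from h import *
u=np.array([np.cos(.0715),np.sin(.0715),0]);v=np.array([-u[1],u[0],0])
go(np.array([.5498,-.1335,.018])+.0052*u+.0004*v,u)
E
python3 tp.py
python3 - <<'E'
from h import *
for n in('side','scene'):
  p=snap(n,f'pre_{n}.png')
  for d in optics.find_in('lid',p)[:2]: print(n,d['score'],d['location'])
E
```

```text
time: 32.5
eef_pos: [0.5197, 0.0617, 0.1771]
orientation: [0.999, 0.036, -0.001, 0.0]
contact_force: [1.2, -0.3, -0.8]
grip_width: 0.266
time: 33.12
eef_pos: [0.5423, -0.1336, 0.1765]
orientation: [0.999, 0.034, -0.001, 0.0]
contact_force: [0.2, 1.4, -1.3]
grip_width: 0.264
t 33.125 at [ 0.5423 -0.1336  0.1765] dp [ 1.31  0.   15.84] turn [-0.   0.1 -0.3] grip 0.26 F [ 0.2  1.4 -1.3]
side 0.79 [0.54, -0.2944, 0.1274]
scene 0.98 [0.5685, -0.2642, 0.0958]
```

```bash
python3 -m jog '[{"dp":[1.3,0,2],"turn":[0,0,-0.3],"grip":-1},{"dp":[0,0,4],"turn":[0,0,0],"grip":-1},{"dp":[0,0,4],"turn":[0,0,0],"grip":-1},{"dp":[0,0,1.5],"turn":[0,0,0],"grip":-1},{"dp":[0,0,0],"turn":[0,0,0],"grip":-1}]'
python3 tp.py; python3 inh.py | head -3
```

```text
time: 33.95
eef_pos: [0.5557, -0.1297, 0.0629]
orientation: [0.999, 0.038, -0.001, 0.0]
contact_force: [0.0, -0.4, -0.4]
grip_width: 0.265
t 33.95 at [ 0.5557 -0.1297  0.0629] dp [-0.09  0.29  4.49] turn [0.  0.1 0.3] grip 0.26 F [ 0.  -0.4 -0.4]
prior 0.9863433837890625
0.29 [-6.5  0.   6.9  0.   0.9]
0.39 [-6.4 -0.   8.5  0.1  2.9]
```

```bash
python3 -m jog '[{"dp":[0,0.29,0],"turn":[0,0,0.3],"grip":-1},{"dp":[0,0,0.8],"turn":[0,0,0],"grip":-1},{"dp":[0,0,0.8],"turn":[0,0,0],"grip":-1},{"dp":[0,0,0],"turn":[0,0,0],"grip":-1}]'
python3 tp.py; python3 inh.py | head -6
```

```text
time: 34.5
eef_pos: [0.5555, -0.1331, 0.046]
orientation: [0.999, 0.035, -0.001, 0.0]
contact_force: [-0.5, -0.3, -1.4]
grip_width: 0.262
t 34.5 at [ 0.5555 -0.1331  0.046 ] dp [-0.04 -0.04  2.8 ] turn [-0.   0.1 -0. ] grip 0.26 F [-0.5 -0.3 -1.4]
prior 0.9119846256634662
0.29 [-6.3 -0.3  7.7  0.   1.1]
0.38 [-6.2 -0.3  9.   0.   2.6]
0.31 [-6.3 -0.3  6.5  0.  -0.4]
1.39 [-3.5 -0.3  8.   0.   0.6]
0.33 [-6.3 -0.3  6.3  0.  -0.7]
```

```bash
python3 -m jog '[{"dp":[0.03,0,0.4],"turn":[0,0,0],"grip":-1},{"dp":[0,0,0.4],"turn":[0,0,0],"grip":-1},{"dp":[0,0,0],"turn":[0,0,0],"grip":-1}]'
python3 -m jog '[{"dp":[0,0,0.3],"turn":[0,0,0],"grip":-1},{"dp":[0,0,0],"turn":[0,0,0],"grip":-1}]'
python3 -m jog '[{"dp":[0,0,0.3],"turn":[0,0,0],"grip":-1},{"dp":[0,0,0],"turn":[0,0,0],"grip":-1}]'
python3 tp.py
```

```text
time: 34.92
eef_pos: [0.556, -0.1332, 0.0385]
orientation: [0.999, 0.035, -0.001, 0.0]
contact_force: [0.9, 0.1, -1.8]
grip_width: 0.261
time: 35.17
eef_pos: [0.5561, -0.1332, 0.0356]
orientation: [0.999, 0.035, -0.0, 0.0]
contact_force: [0.1, 0.7, -0.7]
grip_width: 0.268
time: 35.42
eef_pos: [0.5561, -0.1332, 0.0326]
orientation: [0.999, 0.035, -0.0, 0.0]
contact_force: [0.5, -0.5, -0.3]
grip_width: 0.267
t 35.425 at [ 0.5561 -0.1332  0.0326] dp [-0.11 -0.05  1.46] turn [ 0.   0.1 -0. ] grip 0.27 F [ 0.5 -0.5 -0.3]
```

```bash
python3 -m jog '[{"dp":[0,0,0.4],"turn":[0,0,0],"grip":-1},{"dp":[0,0,0.3],"turn":[0,0,0],"grip":-1},{"dp":[0,0,0],"turn":[0,0,0],"grip":-1}]'
python3 -m jog '[{"dp":[0,0,0.3],"turn":[0,0,0],"grip":-1},{"dp":[0,0,0.2],"turn":[0,0,0],"grip":-1},{"dp":[0,0,0],"turn":[0,0,0],"grip":-1}]'
python3 -m jog '[{"dp":[0,0,0.15],"turn":[0,0,0],"grip":-1},{"dp":[0,0,0],"turn":[0,0,0],"grip":-1}]'
python3 -m jog '[{"dp":[0,0,0.1],"turn":[0,0,0],"grip":-1},{"dp":[0,0,0],"turn":[0,0,0],"grip":-1}]'
```

```text
time: 35.8
eef_pos: [0.556, -0.1332, 0.0255]
orientation: [0.999, 0.035, -0.001, 0.0]
contact_force: [1.1, -0.1, -1.0]
grip_width: 0.265
time: 36.17
eef_pos: [0.5561, -0.1332, 0.0207]
orientation: [0.999, 0.035, -0.0, 0.0]
contact_force: [-0.2, -0.3, -1.3]
grip_width: 0.263
time: 36.42
eef_pos: [0.5562, -0.1333, 0.0193]
orientation: [0.999, 0.035, -0.0, 0.0]
contact_force: [-0.1, 0.6, -1.2]
grip_width: 0.265
time: 36.67
eef_pos: [0.5562, -0.1333, 0.0192]
orientation: [0.999, 0.035, -0.0, 0.0]
contact_force: [-4.1, 1.8, 8.8]
grip_width: 0.269
```

Contact comes at TCP 0.0192, which puts the middle at about 0.026, fully home. A small extra press, then release.

```bash
python3 -m jog '[{"dp":[0,0,0.1],"turn":[0,0,0],"grip":-1},{"dp":[0,0,0],"turn":[0,0,0],"grip":-1}]'
python3 -m jog '[{"dp":[0,0,0],"turn":[0,0,0],"grip":-0.2},{"dp":[0,0,0],"turn":[0,0,0],"grip":-0.1},{"dp":[0,0,0],"turn":[0,0,0],"grip":-0.1},{"dp":[0,0,0],"turn":[0,0,0],"grip":-0.1}]'
python3 -m jog '[{"dp":[0,0,-1.5],"turn":[0,0,0],"grip":-0.1},{"dp":[0,0,-3],"turn":[0,0,0],"grip":-0.1},{"dp":[0,0,-5],"turn":[0,0,0],"grip":-0.1},{"dp":[0,0,-5],"turn":[0,0,0],"grip":-0.1},{"dp":[0,0,-5],"turn":[0,0,0],"grip":0}]'
python3 -m jog '[{"dp":[0,0,-2],"turn":[0,0,0],"grip":0},{"dp":[0,0,0],"turn":[0,0,0],"grip":0},{"dp":[0,0,0],"turn":[0,0,0],"grip":0}]'
sed "s/H=seg(\(.*\),20);B=seg(\(.*\),8)/H=seg(\1,36);B=seg(\2,24)/; s/arange(.485,.516,.0015)/arange(.538,.562,.0015)/; s/arange(.148,.175,.0015)/arange(-.146,-.122,.0015)/; s/arange(.04,.16,.01)/arange(.02,.13,.01)/" sf.py > fin.py
cat >> fin.py <<'E'
for dz in (-4,0,4,8,14): print(dz,round(cost(r.x,M+[0,0,dz/1000]),2), round(minimize(lambda v:cost(v,M+[0,0,dz/1000]),r.x,method='Nelder-Mead',options=dict(initial_simplex=r.x+np.array([[0,0,0],[.002,0,0],[0,.002,0],[0,0,.02]]))).fun,2))
x,y,w=r.x
P=np.array([.5498,-.1335,0]);u=np.array([np.cos(.0715),np.sin(.0715),0]);v=np.array([-u[1],u[0],0])
d=np.array([x,y,0])-P;print('offset in pocket mm',(d@u*1e3).round(1),(d@v*1e3).round(1),'yaw',w-.0715)
for n in ('side','scene','wrist'):
    q=snap(n)
    for th in ('lid','catch_post','bolt_fin','tin','paint'):
        for dd in optics.find_in(th,q)[:1]: L=np.array(dd['location']);print(n,th,round(dd['score'],2),L.round(4),'case mm',((L-P)@u*1e3).round(),((L-P)@v*1e3).round())
E
python3 fin.py
```

```text
time: 36.92
eef_pos: [0.5562, -0.1333, 0.0191]
orientation: [0.999, 0.035, -0.0, 0.001]
contact_force: [-7.6, 1.3, 18.5]
grip_width: 0.266
time: 37.42
eef_pos: [0.5562, -0.1333, 0.0172]
orientation: [0.999, 0.035, -0.0, 0.0]
contact_force: [0.1, -0.4, 0.5]
grip_width: 0.45
time: 38.05
eef_pos: [0.556, -0.133, 0.2152]
orientation: [0.999, 0.035, 0.0, 0.001]
contact_force: [-0.1, -0.1, 0.1]
grip_width: 0.499
time: 38.42
eef_pos: [0.5558, -0.1329, 0.2314]
orientation: [0.999, 0.035, -0.001, -0.0]
contact_force: [0.1, 0.3, -0.4]
grip_width: 0.5
handle bbox [ 476  283   36   66 1229] [[473.0, 339.70001220703125], [504.29998779296875, 281.0], [524.2000122070312, 291.6000061035156], [492.8999938964844, 350.29998779296875]]
0.4413447892998319 0.4069720872369895 [ 0.5502 -0.1342  0.0701] H 0.5385267469618056 B 0.22992661734607733
t 38.475 at [ 0.5558 -0.1329  0.2312] dp [ 0.08  0.09 23.02] turn [-0.   0.1  0. ] grip 0.5 F [-0.8  0.   0. ]
-4 0.43 0.41
0 0.41 0.4
4 0.49 0.47
8 0.58 0.55
14 0.99 0.64
offset in pocket mm 0.3 -0.7 yaw -0.0013961686560087644
side lid 0.73 [ 0.5431 -0.295   0.1286] case mm -18.0 -161.0
side catch_post 0.55 [ 0.5124 -0.0034  0.0599] case mm -28.0 132.0
side bolt_fin 0.61 [ 0.5392 -0.0296  0.062 ] case mm -3.0 104.0
side tin 0.89 [0.7461 0.1114 0.0371] case mm 213.0 230.0
side paint 0.64 [ 0.7653 -0.0256  0.0721] case mm 223.0 92.0
scene lid 0.65 [ 0.5707 -0.2644  0.098 ] case mm 11.0 -132.0
scene catch_post 0.44 [0.5187 0.0064 0.0675] case mm -21.0 142.0
scene bolt_fin 0.49 [ 0.5448 -0.0248  0.0638] case mm 3.0 109.0
scene tin 0.83 [0.7697 0.1269 0.0557] case mm 238.0 244.0
scene paint 0.66 [ 0.7864 -0.0152  0.0931] case mm 244.0 101.0
wrist lid 0.82 [ 0.577  -0.2662  0.1044] case mm 18.0 -134.0
wrist catch_post 0.71 [0.5148 0.0042 0.0638] case mm -25.0 140.0
wrist bolt_fin 0.76 [ 0.5436 -0.027   0.0592] case mm 1.0 107.0
```

```bash
python3 - <<'E'
from h import *
p=snap('wrist');x,y,w=.5502,-.1342,.0701;c,s=np.cos(w),np.sin(w)
for X,Y,z in [(-75,0,36),(-45,0,36),(-25,0,36),(0,0,36),(25,0,36),(60,20,24),(60,-20,24),(78,0,24),(60,45,38),(-50,25,38)]:
    q=proj(p,[x+(c*X-s*Y)/1e3,y+(s*X+c*Y)/1e3,z/1e3]).round().astype(int);print((X,Y),q,p['pixels'][q[1],q[0]] if 0<=q[0]<512 and 0<=q[1]<384 else None)
E
```

```text
(-75, 0) [253 224] [240 175 109]
(-45, 0) [253 201] [240 172 109]
(-25, 0) [253 185] [239 173 109]
(0, 0) [253 164] [239 173 109]
(25, 0) [253 142] [239 172 109]
(60, 20) [234 109] [255 255 255]
(60, -20) [271 109] [255 255 255]
(78, 0) [253  91] [233 234 233]
(60, 45) [210 110] [86 91 97]
(-50, 25) [231 206] [83 88 90]
```

Brown handle, white blade and dark foam all show where the seated pose predicts, and the robot is clear. Handing in.

```bash
python3 -c "
from workcell import arm; print(arm.sign_off(), arm.get_state()['time'])"
```

```text
the job is handed in; nothing more can be done
the job is handed in; nothing more can be done
```

The tool case is open and the ink scraper is pressed home in its pocket. I handed the job in at about 38.7 s of robot time; no verdict was reported.

**What I did:**
- I swung the catch to about 1.13 rad and drew the bolt about 24 mm; the lid then sprang open.
- The first grip on the scraper, at the end of its handle, was too shallow. It slipped out and ended up skewed on the rest, sliding forward and turning.
- I found its new pose from three cameras and took it again by the handle end, with a deeper grip and the tool tilted 15°. During that grip a finger pressed sideways with about 29 N, probably on the rest, which is under the 40 N limit.
- I laid it flat on the bench, let go, took it by the middle, lowered it into the pocket and pressed with about 18 N before releasing.

**Last checks:**
- **Scraper:** the outline fit puts it 0.3 mm along and 0.7 mm across from the pocket's middle, and 0.001 rad off in line. It went fully home by the contact height. The fit from directly above confirms the height only to a few millimetres.
- **Catch, bolt and lid:** the networks still place the catch and bolt at their open positions, and they place the lid where a fully open one would be.
- **Can and bottle:** both are within a few millimetres of where they were first seen.
- **Disagreements:** two fits of the scraper in the gripper differed by 1.1 mm along its length, which was within the clearance. The colour check for the handle first picked up some other brown object. Sampling pixels at the predicted places showed wood, white blade and dark foam as expected.

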